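# Unclamp a spacer stack and return each piece to its nest

### The job

Swing the hold-down bar of the clamp stand up past upright and leave it open. Then take the stack apart from the top and lay each piece flat in the grey nest that fits its shape: the small square block in the square nest, the round disc in the round nest, and the long block with a screw hole at each end in the oblong nest.

Things in the scene. Friction and masses are not known exactly. Their poses are not given: they have to be found in the camera images.
- clamp_stand: Fixed clamp stand: grey base 80 x 170 x 10 mm, steel pad 12 mm above the bench, two steel cheeks 110 mm high that carry the bar. Origin: on the bench under the middle of the stack; y axis along the bar (hinge at y = -75 mm, grip at y = +55 mm), z up. Stack, centred to a few mm, tops above the bench: long block 44 mm, disc 66 mm, square block 90 mm.
- hold_down_bar (a joint): Angle of the hold-down bar in rad: 0 = level, lying over the stack; grows as its free end swings up; 1.57 = upright; stop at 1.9. The hinge is stiff by friction (about 0.12 N m): the bar stays where it is left. About 1.5 N at the grip lifts it. Standing open, its end reaches 245 mm above the bench: carry the pieces round or over it.
- bar_hinge (a point): Hinge axis of the bar, at its middle; 100 mm above the bench. The axis runs along the clamp stand's x; +y of the stand is the side of the stack.
- bar_grip (a point): Centre of the bar's grip: black plastic roller, 18 mm in diameter, 28 mm long, across the bar's free end (along the stand's x), 130 mm from the hinge axis, level with the hinge when the bar is down. The steel bar is 12 mm wide, 10 mm thick. Pinched on its flat ends from above, it can turn between the fingers as the bar swings.
- square_block_center (a point): Centre of the small square aluminium block at the top of the stack, 32 x 32 mm, 24 mm high, 80 g; axes along its sides, z up. The bar's rubber foot lies 1.5 mm above its top at the start.
- disc_center (a point): Centre of the round steel disc in the middle of the stack, 48 mm in diameter, 22 mm high, 160 g; z up.
- long_block_center (a point): Centre of the dark steel block with a small screw hole near each end, at the bottom of the stack: 50 mm along x, 80 mm along y, 32 mm high, 0.5 to 0.8 kg; z up.
- square_nest: Square grey plastic nest, fixed, outside 58 x 58 mm, inside 48 x 48 mm, walls along its x and y. Origin: centre of its underside, on the bench. Floor 5 mm above the bench, rim 10 mm above the bench (5 mm above the floor), wall 5 mm thick.
- round_nest: Round grey plastic nest, fixed, outside diameter 76 mm, inside 66 mm. Origin: centre of its underside, on the bench. Floor 5 mm above the bench, rim 10 mm, wall 5 mm thick.
- oblong_nest: Oblong grey plastic nest, fixed, outside 78 mm along x and 108 mm along y, inside 68 x 98 mm. Origin: centre of its underside, on the bench. Floor 5 mm above the bench, rim 10 mm, wall 5 mm thick.
Mind the look-alikes: they are no part of the job. What is shaped like the part that bears long_block_center but blue, orange or pink is not meant.

How it is judged:
By the outcome, as a careful person would: the job done as asked, in the order asked, and still so for the second after the job is handed in, with the robot touching nothing.
It also fails if it takes over 115 s, if anything falls off the work surface, if the arm or the gripper's body presses on something with over 40 N, if the wrist force passes 120 N, or if a joint passes its speed limit or range.

### The arm

A 7-joint arm with a two-finger parallel gripper is mounted at the origin on a cart in front of the work surface, level with it; the furniture and walls round the work are solid. World frame = base frame: x ahead of the robot, y to its left, z up, the work surface at z = 0. Lengths are in m, angles in rad, forces in N, time in s.
With the tool pointing down it reaches from about 0.425 to 0.925 m from the base axis. Payload 6.8 kg.
Tool frame: the origin (TCP) lies midway between the tips of the shut fingers; the grasp point (between the pads) lies 19 mm behind it; z points along the fingers, y is the direction in which the jaws open and shut (so a half turn about z gives the same grasp; the last joint's range is limited). The gripper opens to 85 mm and grips with 20 to 120 N. Pads are 22 mm wide; open, the fingers measure 114 mm over their backs; the gripper's body (76 mm by 85 mm) begins 54 mm behind the grasp point. The pads swing forward as they close: fully open they stand 13 mm farther back than shut.
Start: joints at [-1.283, 0.477, 0.022, 1.555, -0.011, 1.109, -0.083], TCP at [0.26, 0.623, 0.231] pointing down, gripper open.
Joint ranges: [-2.96, 2.96], [-0.34, 2.1], [-1.41, 1.46], [0.24, 2.44], [-1.37, 4.51], [0.17, 1.92], [-2.96, 2.96]. Speed limits (rad/s): [2.39, 2.39, 3.14, 3.14, 3.14, 3.14, 3.14].

### API

Orientations are given as a unit quaternion [w, x, y, z].
In Python, from station import bot gives the robot as it stands. The module is installed in compiled form; this text tells all that it offers.
- The arm moves only by the tool play_rows, never from a script. Its argument "motion" is a list of rows, each a list of 2 entries, a list of its own where there are three numbers: the shift along the tool's x, y, z as a fraction of full scale, then the turn, a rotation vector about the tool's x, y, z as a fraction of full scale. In form: [[[tx, ty, tz], [rx, ry, rz]], ...]. A call has 1 to 8 rows; each row is the pose to reach, as a shift and turn from the pose measured when the call began, along the tool's axes at that moment, turning the shorter way round; what a row does not reach only later rows make up. Full scale, the value 1, is 400 mm for a shift and 360 degrees for a turn. A row lasts 1/10 s, in which the tool goes at most 50 mm and 8.59 degrees, less where a joint would pass 70% of its speed; a pose out of reach is approached as far as the arm can. A call with a number of a shift or a turn outside -1 to 1 is refused whole. A call with a gripper value outside its range is refused whole. "fingers" is the finger opening in mm, from 0 to 85.4, set as the call begins (left out, the last holds). The fingers move at their own pace and stop on an object; "grip_force" is the grip in N (left out, the last holds). Time passes only in rows, so rows that repeat a pose let the fingers close. It gives the time, the measured TCP pose, the force and the opening at its end, in the units of the state.
- bot.get_obs(): the state, without advancing time (a new reading comes with each control period).
- bot.read_camera(name): name is "scene" or "top" or "wrist"; returns a dict with "pixels" (480x640x3 uint8, red, green, blue), "range_z" (480x640 float32, m along the optical axis (not along the pixel's ray), 0 where there is no reading), "fovy" (degrees; the focal length in pixels is half the picture's height over the tangent of half this angle, whatever the lens; pixels are square), "cx", "cy" (the principal point, pixels), "pose" (4x4, takes a point from camera to world coordinates). Camera axes: x right, y down, z forward; pixel columns grow to the right and rows downward; lengths in m; the calibration is good to about 2 mm. A picture is of the moment at which its call begins.
- bot.hand_in(): hands the job in, once; it reports no verdict.
The state is a dict: "t": time; "q": joint angles; "joint_vel": joint speeds; "joint_torque": joint torques, N m; "eef_pos": TCP position; "tool_rot": TCP orientation; "contact_force": force on the tool from outside, world axes, zero at the start; "torque": the same for the moment, N m; "gripper_width": opening from 0.0 (shut) to 1.0 (fully open).
Only numpy, scipy, OpenCV 4.12 (cv2) and the standard library are available. Lean on these libraries where they do the work, as an engineer would, in place of code of your own. Each camera call takes 0.05 s, during which the arm holds its last target.

## Working session

There is one attempt and no reset: what is moved stays moved. The work goes in short steps, Python scripts to look and compute and a tool call to move; the robot and the scene stay as the last step left them, time stands still between calls to the robot, and variables do not carry over. Pictures are saved under pics/ and viewed, and the job is handed in when it is done.

Besides the shell and the picture viewer there is one more tool, called after "Call:" as name(argument=value, ...) on one line, values as JSON. play_rows: Moves the arm, as the interface text tells. Shift numbers are shares of 400 mm and turn numbers shares of 360 degrees, none past 1 either way. Its arguments: {"type":"object","properties":{"motion":{"type":"array"},"fingers":{"type":"number"},"grip_force":{"type":"number"}},"required":["motion"]}

```bash
mkdir -p pics; cat > h.py <<'E'
import numpy as np,cv2
from station import bot
def cam(n,save=None):
    c=bot.read_camera(n)
    if save: cv2.imwrite('pics/'+save,c['pixels'][:,:,::-1])
    return c
def pts(c):
    f=240/np.tan(np.radians(c['fovy'])/2); v,u=np.mgrid[0:480,0:640]; z=c['range_z']
    P=np.stack([(u-c['cx'])/f*z,(v-c['cy'])/f*z,z],-1)
    T=np.array(c['pose']); W=P@T[:3,:3].T+T[:3,3]; W[z==0]=np.nan
    return W
E
python3 - <<'E'
from h import *
o=bot.get_obs();print(o)
for n in['scene','top','wrist']:
    c=cam(n,n+'0.png');print(n,c['fovy'],c['cx'],c['cy'],np.round(c['pose'],3).tolist())
    np.savez(n+'0.npz',W=pts(c),rgb=c['pixels'])
E
```

```text
{'t': 0.0, 'q': array([-1.28309643,  0.47777178,  0.02230842,  1.55647902, -0.01149524,
        1.10928904, -0.08311293]), 'joint_vel': array([ 2.27461538e-03,  1.60832857e-05,  1.43433148e-03,  3.30930777e-04,
        3.87414681e-04, -3.29861518e-04, -6.72231827e-04]), 'joint_torque': array([ 4.23439287e-04, -5.96453476e+01,  1.60813205e+00, -2.81180549e+01,
        1.25112713e-02,  9.45131615e-03,  4.52713903e-05]), 'eef_pos': array([0.26000922, 0.62225882, 0.23033246]), 'tool_rot': array([-1.17324572e-04,  1.96591826e-01,  9.80484995e-01, -9.02149956e-04]), 'contact_force': array([0.04184226, 0.47750016, 0.11436264]), 'torque': array([ 0.03480991, -0.02432444,  0.03618879]), 'gripper_width': 1.0028345731262613}
scene 51.2127645462114 321.4880438243645 242.40763857894441 [[0.695, -0.532, 0.484, -0.004], [-0.719, -0.499, 0.484, -0.562], [-0.016, -0.684, -0.729, 0.846], [0.0, 0.0, 0.0, 1.0]]
top 52.941780000705 319.51751785073907 241.86938652260113 [[0.041, -0.976, 0.212, 0.301], [-0.999, -0.039, 0.009, -0.067], [-0.001, -0.213, -0.977, 1.04], [0.0, 0.0, 0.0, 1.0]]
wrist 64.97684475376737 316.30508739977006 242.8330395555911 [[0.386, 0.878, 0.284, 0.187], [0.923, -0.366, -0.121, 0.653], [-0.002, 0.309, -0.951, 0.373], [0.0, 0.0, 0.0, 1.0]]
```

View pics/scene0.png

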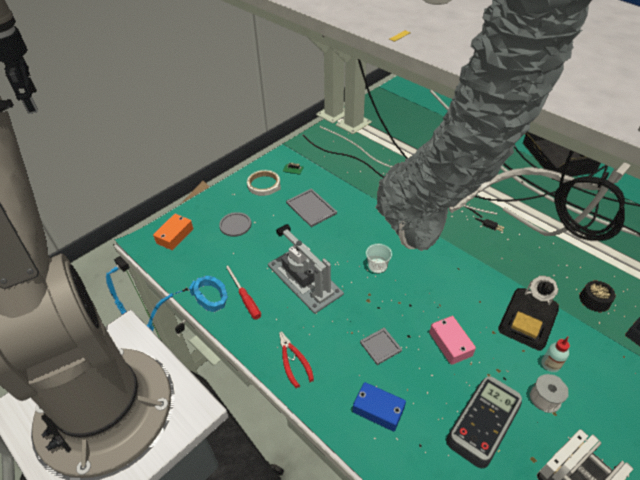

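View pics/top0.png

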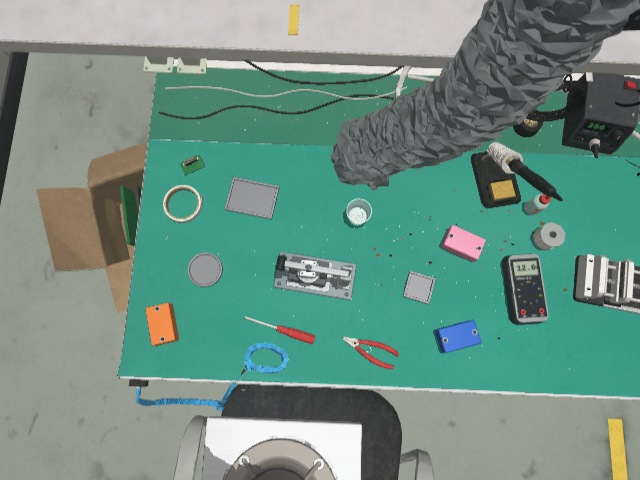

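View pics/wrist0.png

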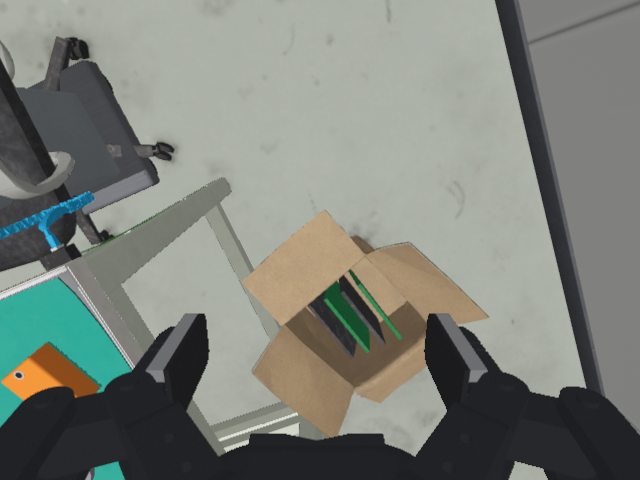

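The scene view shows the clamp stand at about (305,270), with the square nest at (380,345), the round nest at (236,224) and the oblong nest at (311,207). In the top view they're at (314,275), (419,287), (205,269) and (252,198). A hose hangs at about (370,165). Next I'll measure them.

```bash
python3 - <<'E'
from h import *
d=np.load('top0.npz');W=d['W'];rgb=d['rgb']
im=rgb[:,:,::-1]
cv2.imwrite('pics/topzoom.png',cv2.resize(im[240:310,260:370],None,fx=7,fy=7,interpolation=cv2.INTER_CUBIC))
s=np.load('scene0.npz');cv2.imwrite('pics/scenezoom.png',cv2.resize(s['rgb'][210:320,255:355,::-1],None,fx=5,fy=5,interpolation=cv2.INTER_CUBIC))
hsv=cv2.cvtColor(im,cv2.COLOR_BGR2HSV)
g=((hsv[:,:,1]<60)&(hsv[:,:,2]>60)).astype(np.uint8)
n,l,st,ce=cv2.connectedComponentsWithStats(g)
for i in range(1,n):
    if 250<st[i,4]<8000 and 150<ce[i][0]<480 and 150<ce[i][1]<320:
        m=(l==i); P=W[m];P=P[~np.isnan(P[:,0])]
        (c,sz,a)=cv2.minAreaRect((P[:,:2]*1000).astype(np.float32))
        print(ce[i].round(1),st[i,4],np.round(c,1),np.round(sz,1),round(a,1),'z',np.percentile(P[:,2],[5,50,95]).round(4),P[:,:2].mean(0).round(4))
# green bench level
b=W[230:235,380:460];print('bench z',np.nanmedian(b[...,2]))
# hi points of stand
P=W[245:305,265:360];z=P[...,2]
for lo,hi in[(.095,.12),(.085,.095),(.06,.085),(.035,.06)]:
    m=(z>lo)&(z<hi);Q=P[m];print(lo,m.sum(),Q.min(0).round(4) if len(Q) else '',Q.max(0).round(4) if len(Q) else '')
E
```

```text
[251.7 197.6] 1625 [621.8  98.6] [108.4  78. ] 80.3 z [0.0011 0.0044 0.01  ] [0.6221 0.0987]
[185.2 206.1] 333 [600.8 252.1] [84.4 83.4] 51.0 z [0.0025 0.0155 0.0193] [0.5938 0.2433]
[358.5 211.2] 500 [ 591.2 -138.5] [52.8 53.4] 46.9 z [-0.0012  0.0082  0.0415] [ 0.5968 -0.1406]
[204.5 269.2] 943 [455.6 189.5] [74.1 74.8] 9.4 z [0.0008 0.0044 0.01  ] [0.4557 0.1898]
[316.1 275.7] 2728 [452.2 -50.2] [169.6  79.9] 83.5 z [0.006  0.0144 0.1065] [ 0.4458 -0.0535]
[418.9 287. ] 736 [ 437.2 -275.4] [58.1 60. ] 75.1 z [0.0007 0.0045 0.0103] [ 0.4357 -0.2755]
bench z 0.0013119192778392463
0.095 645 [ 0.4288 -0.1245  0.0952] [0.475  0.0253 0.1133]
0.085 155 [ 0.4308 -0.1215  0.0853] [ 0.471  -0.0216  0.0947]
0.06 164 [ 0.429  -0.1237  0.0601] [ 0.4745 -0.0143  0.0849]
0.035 396 [ 0.4277 -0.1232  0.0354] [0.4862 0.0055 0.0597]
```

View pics/topzoom.png

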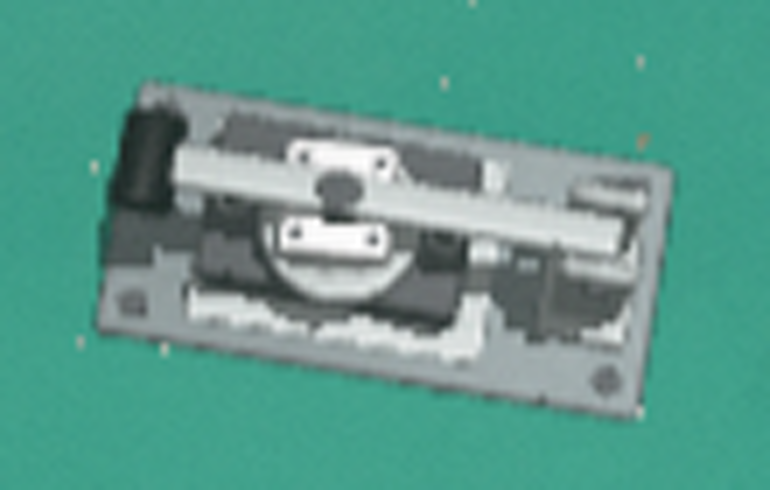

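View pics/scenezoom.png

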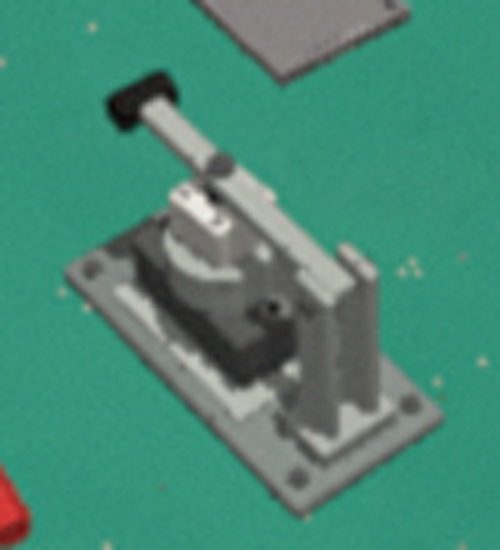

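The zoomed views show the black roller at the left (+y) end of the bar, the white square block under it, then the disc and the dark long block. The cheeks are at the right end.

```bash
python3 - <<'E'
from h import *
for n,sl in(('top',np.s_[240:310,260:370]),('scene',np.s_[210:320,255:355])):
    d=np.load(n+'0.npz');W=d['W'][sl];im=d['rgb'][sl]
    hsv=cv2.cvtColor(im,cv2.COLOR_RGB2HSV)
    a=np.radians(83.5);y=np.array([np.cos(a),np.sin(a)]);x=np.array([y[1],-y[0]])
    C=np.array([.4522,-.0502])
    L=np.stack([(W[...,:2]-C)@x,(W[...,:2]-C)@y,W[...,2]],-1)*1000
    z=L[...,2];V=hsv[...,2]
    def r(name,m):
        Q=L[m]; print(n,name,m.sum(),'lo',np.percentile(Q,3,axis=0).round(1),'hi',np.percentile(Q,97,axis=0).round(1),'mid',((np.percentile(Q,3,axis=0)+np.percentile(Q,97,axis=0))/2).round(1)) if m.sum() else print(name,0)
    r('roller',(V<70)&(z>92)&(L[...,1]>30))
    r('bar',(V>70)&(z>96)&(z<112))
    r('sqtop',(V>150)&(z>86)&(z<93)&(L[...,1]>-30))
    r('disctop',(z>63)&(z<69))
    r('blk',(z>41)&(z<47)&(V<110))
    r('cheek',(z>105))
    r('base',(z>7)&(z<12))
E
```

```text
top roller 105 lo [-12.2  59.3 101.8] hi [ 12.3  74.4 112. ] mid [  0.   66.9 106.9]
top bar 536 lo [-12.7 -69.3  99.2] hi [ 12.6  60.2 109.9] mid [-1.000e-01 -4.600e+00  1.046e+02]
top sqtop 115 lo [-14.   -1.4  86.8] hi [16.2 27.5 91.2] mid [ 1.1 13.1 89. ]
top disctop 104 lo [-23.2 -48.8  63.1] hi [11.4 34.9 67.9] mid [-5.9 -6.9 65.5]
top blk 143 lo [-21.8 -25.2  41.2] hi [25.4 53.2 46.7] mid [ 1.8 14.  43.9]
top cheek 342 lo [-11.8 -69.3 105.1] hi [ 12.3  72.9 111.1] mid [  0.2   1.8 108.1]
top base 1044 lo [-37.9 -81.8   7.2] hi [39.1 80.2 11.8] mid [ 0.6 -0.8  9.5]
scene roller 76 lo [-14.3  56.9 100. ] hi [ 10.3  69.8 112.6] mid [ -2.   63.4 106.3]
scene bar 491 lo [-15.1 -73.8  97.7] hi [  9.6  59.7 110.3] mid [ -2.7  -7.1 104. ]
scene sqtop 74 lo [-15.8  -3.9  86.9] hi [15.9 25.6 92.4] mid [ 0.  10.8 89.6]
scene disctop 145 lo [-25.9 -73.8  63.3] hi [ 8.1 23.7 68.5] mid [ -8.9 -25.   65.9]
scene blk 209 lo [-23.5 -72.   41.3] hi [16.  50.3 46.5] mid [ -3.8 -10.9  43.9]
scene cheek 335 lo [-14.8 -72.  105.2] hi [ 10.1  68.7 111.9] mid [ -2.4  -1.6 108.5]
scene base 899 lo [-40.9 -84.8   7.3] hi [163.5 147.   11.8] mid [61.3 31.1  9.5]
```

```bash
cat >> h.py <<'E'
from scipy.spatial.transform import Rotation as R
def Rt(yaw_y):  # tool down, tool y axis at world angle yaw_y (deg)
    a=np.radians(yaw_y);y=np.array([np.cos(a),np.sin(a),0]);z=np.array([0,0,-1.]);x=np.cross(y,z)
    return R.from_matrix(np.stack([x,y,z],1))
def plan(p,yaw=None):
    o=bot.get_obs();q=o['tool_rot'];T=R.from_quat([q[1],q[2],q[3],q[0]])
    s=T.inv().apply(np.array(p)-o['eef_pos'])/.4
    r=np.zeros(3) if yaw is None else (T.inv()*Rt(yaw)).as_rotvec()/(2*np.pi)
    print('shift',s.round(4).tolist(),'turn',r.round(4).tolist(),'| dist mm',round(np.linalg.norm(s)*400,1),'deg',round(np.linalg.norm(r)*360,1))
def st():
    o=bot.get_obs();q=o['tool_rot'];M=R.from_quat([q[1],q[2],q[3],q[0]]).as_matrix()
    print('t',round(o['t'],2),'p',o['eef_pos'].round(4),'yawy',np.degrees(np.arctan2(M[1,1],M[0,1])).round(2),'z',M[:,2].round(3),'F',o['contact_force'].round(1),'w',round(o['gripper_width']*85.4,1))
E
python3 - <<'E'
from h import *
st();plan([.46,.016,.27],-6.5)
for n in('top','scene'):
    W=np.load(n+'0.npz')['W'];x,y,z=W[...,0],W[...,1],W[...,2]
    m=(z>.12)&(z<1)&(x>.35)&(x<.8)&(abs(y)<.45)&(~((y<.03)&(y>-.15)&(x<.5)))
    P=W[m];print(n,m.sum());
    for a,b in((.12,.2),(.2,.3),(.3,.4),(.4,.6)):
        Q=P[(P[:,2]>a)&(P[:,2]<b)]
        if len(Q):print(a,b,len(Q),Q.min(0).round(3),Q.max(0).round(3))
E
```

```text
t 0.15 p [0.2601 0.6224 0.2306] yawy 67.32 z [-0.    -0.001 -1.   ] F [ 0.5  0.2 -0.7] w 85.6
shift [-1.0457, -1.2062, -0.0968] turn [-0.0002, 0.0002, 0.2051] | dist mm 639.7 deg 73.8
top 52041
0.12 0.2 1254 [ 0.611 -0.45   0.12 ] [ 0.74  -0.072  0.2  ]
0.2 0.3 3480 [ 0.604 -0.45   0.2  ] [ 0.742 -0.091  0.3  ]
0.3 0.4 5246 [ 0.591 -0.45   0.3  ] [0.748 0.434 0.4  ]
0.4 0.6 36532 [ 0.591 -0.45   0.4  ] [0.8  0.43 0.6 ]
scene 35847
0.12 0.2 1444 [ 0.607 -0.449  0.12 ] [ 0.8   -0.074  0.2  ]
0.2 0.3 3463 [ 0.602 -0.45   0.2  ] [ 0.799 -0.095  0.3  ]
0.3 0.4 8209 [ 0.589 -0.45   0.3  ] [0.772 0.45  0.4  ]
0.4 0.6 22126 [ 0.589 -0.45   0.4  ] [0.8   0.374 0.6  ]
```

Call:
play_rows(motion=[[[-0.13, -0.15, -0.05], [0, 0, 0.02]], [[-0.26, -0.3, -0.1], [0, 0, 0.045]], [[-0.39, -0.45, -0.1], [0, 0, 0.068]], [[-0.52, -0.6, -0.1], [0, 0, 0.09]], [[-0.65, -0.75, -0.1], [0, 0, 0.11]], [[-0.75, -0.86, -0.1], [0, 0, 0.135]], [[-0.75, -0.86, -0.1], [0, 0, 0.155]], [[-0.75, -0.86, -0.1], [0, 0, 0.17]]], fingers=60)

```text
t: 0.95
eef_pos: [0.3852, 0.2443, 0.2695]
tool_rot: [0.0, 0.67, 0.742, -0.001]
contact_force: [1.3, 0.6, -0.2]
gripper_width: 0.701
```

```bash
python3 - <<'E'
from h import *
st();plan([.46,.016,.27],-6.5)
W=np.load('top0.npz')['W'];P=W[(W[...,1]>-.03)&(W[...,1]<.3)&(W[...,2]>.13)];print(len(P),P.min(0),P.max(0))
E
```

```text
t 0.95 p [0.3852 0.2443 0.2695] yawy 5.85 z [-0.001 -0.001 -1.   ] F [ 1.3  0.6 -0.2] w 59.9
shift [-0.5868, 0.1278, -0.0008] turn [-0.0001, 0.0002, 0.0343] | dist mm 240.2 deg 12.3
12973 [ 0.71725119 -0.02997464  0.1305824 ] [0.86225848 0.29999383 0.41993348]
```

Call:
play_rows(motion=[[[-0.12, 0.03, 0], [0, 0, 0.01]], [[-0.24, 0.055, 0], [0, 0, 0.03]], [[-0.36, 0.08, 0], [0, 0, 0.0343]], [[-0.48, 0.105, 0], [0, 0, 0.0343]], [[-0.587, 0.128, 0], [0, 0, 0.0343]], [[-0.587, 0.128, 0], [0, 0, 0.0343]], [[-0.587, 0.128, 0], [0, 0, 0.0343]]])

```text
t: 1.65
eef_pos: [0.46, 0.0152, 0.2696]
tool_rot: [0.0, 0.747, 0.665, -0.001]
contact_force: [-0.4, 0.7, -0.6]
gripper_width: 0.701
```

```bash
python3 - <<'E'
from h import *
st();c=cam('wrist','w1.png');np.savez('w1.npz',W=pts(c),rgb=c['pixels'])
E
```

```text
t 1.65 p [0.46   0.0152 0.2696] yawy -6.65 z [-0.001 -0.001 -1.   ] F [-0.4  0.7 -0.6] w 59.9
```

View pics/w1.png

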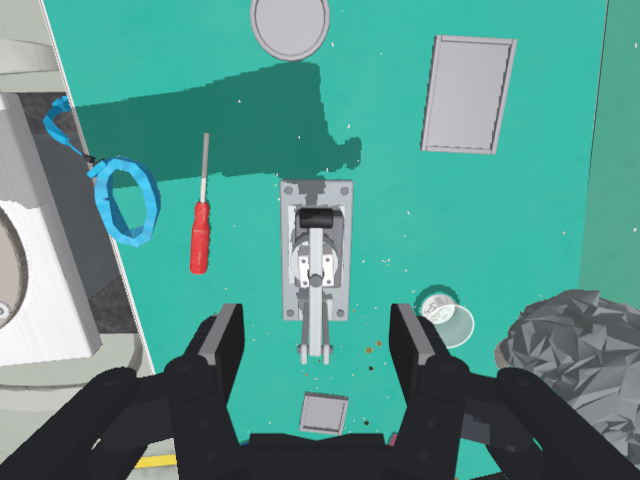

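The wrist view shows the roller at (317,217), the square block at (316,268), the stand around (317,250), and all three nests: round (290,20), oblong (470,95) and square (325,413). I'll refine the positions from this picture.

```bash
python3 - <<'E'
from h import *
d=np.load('w1.npz');W=d['W'];im=d['rgb'];hsv=cv2.cvtColor(im,cv2.COLOR_RGB2HSV);S=hsv[...,1];V=hsv[...,2]
a=np.radians(83.5);y=np.array([np.cos(a),np.sin(a)]);x=np.array([y[1],-y[0]]);C=np.array([.4522,-.0502])
L=np.stack([(W[...,:2]-C)@x,(W[...,:2]-C)@y,W[...,2]],-1)*1000;z=L[...,2]
box=np.zeros(z.shape,bool);box[170:370,275:360]=1
def r(name,m):
    Q=L[m&box];lo,hi=np.nanpercentile(Q,[2,98],axis=0);print(name,len(Q),lo.round(1),hi.round(1),((lo+hi)/2).round(1))
r('roller',(V<80)&(z>92)&(L[...,1]>30))
r('bar',(V>80)&(z>98)&(z<112)&(L[...,1]<50)&(abs(L[...,0])<8))
r('sq',(V>150)&(z>86)&(z<93)&(L[...,1]>-15)&(L[...,1]<40))
r('disc',(z>63)&(z<69)&(L[...,1]>-25))
r('blk',(z>41)&(z<47)&(V<120)&(L[...,1]>-40))
r('cheek',(z>107)&(L[...,1]<-40))
r('base',(z>7)&(z<11.5)&(S<60))
# rects
for nm,m in(('base',(z>7)&(z<11.5)&(S<60)&box),):
    print(nm,cv2.minAreaRect((W[m][:,:2]*1000).astype(np.float32)))
sub={'round':np.s_[0:65,240:340],'obl':np.s_[30:160,415:525],'sq':np.s_[388:440,296:352]}
for k,s in sub.items():
    m=np.zeros(z.shape,bool);m[s]=((S<60)&(V>90)&(z>-3)&(z<14))[s]
    P=W[m][:,:2]*1000;print(k,cv2.minAreaRect(P.astype(np.float32)),np.nanmedian(z[m]).round(1))
    if k=='round':
        m2=m&(z>7);(c,rd)=cv2.minEnclosingCircle(P.astype(np.float32));print(c,rd)
# fingers
m=(V<255)&(np.arange(480)[:,None]>295)&(z>150)
for s in(np.s_[295:400,190:250],np.s_[295:400,385:450]):
    Q=W[s].reshape(-1,3);Q=Q[Q[:,2]>.15];i=np.argsort(Q[:,2])[:20];print('tip',Q[i].mean(0).round(4),Q[:,2].min().round(4))
E
```

```text
roller 595 [-13.5  59.8 102.9] [ 12.9  75.2 111.5] [ -0.3  67.5 107.2]
bar 1662 [ -7.1 -66.2 103.1] [  6.8  47.7 110.4] [ -0.2  -9.3 106.7]
sq 607 [-16.1  -1.8  87.8] [15.2 28.7 91.1] [-0.5 13.4 89.4]
disc 420 [-25.2  -2.5  63.8] [20.  33.4 67.4] [-2.6 15.4 65.6]
blk 168 [-23.1 -17.6  41.3] [25.3 53.7 46.6] [ 1.1 18.  43.9]
cheek 242 [-14.9 -72.9 107.3] [ 11.4 -53.  110.8] [ -1.7 -63.  109. ]
base 4381 [-39.9 -80.2   7.8] [37.6 83.1 11.3] [-1.2  1.5  9.5]
base ((450.9114685058594, -50.37456512451172), (169.2987518310547, 79.28463745117188), 82.88983154296875)
round ((454.65167236328125, 177.3126678466797), (52.47035598754883, 79.95840454101562), 83.21322631835938) 4.9
(456.3037414550781, 183.88800048828125) 43.45947265625
obl ((620.7560424804688, 98.81106567382812), (109.46341705322266, 78.42320251464844), 80.31786346435547) 4.7
sq ((439.6707458496094, -276.36297607421875), (60.95771408081055, 70.19290924072266), 77.2616195678711) 5.4
tip [0.43   0.0182 0.2748] 0.274
tip [0.4898 0.0114 0.2749] 0.2741
```

Call:
play_rows(motion=[[[0.004, 0, 0.1], [0, 0, 0]], [[0.004, -0.001, 0.2], [0, 0, 0]], [[0.004, -0.001, 0.3], [0, 0, 0]], [[0.004, -0.001, 0.4], [0, 0, 0]], [[0.004, -0.001, 0.44], [0, 0, 0]], [[0.004, -0.001, 0.467], [0, 0, 0]], [[0.004, -0.001, 0.467], [0, 0, 0]], [[0.004, -0.001, 0.467], [0, 0, 0]]], fingers=50)

```text
t: 2.5
eef_pos: [0.4599, 0.0187, 0.0833]
tool_rot: [0.0, 0.746, 0.666, -0.0]
contact_force: [1.1, 0.2, 0.3]
gripper_width: 0.59
```

```bash
python3 - <<'E'
from h import *
st();c=cam('wrist','w2.png')
E
```

```text
t 2.5 p [0.4599 0.0187 0.0833] yawy -6.44 z [-0. -0. -1.] F [1.1 0.2 0.3] w 50.4
```

View pics/w2.png

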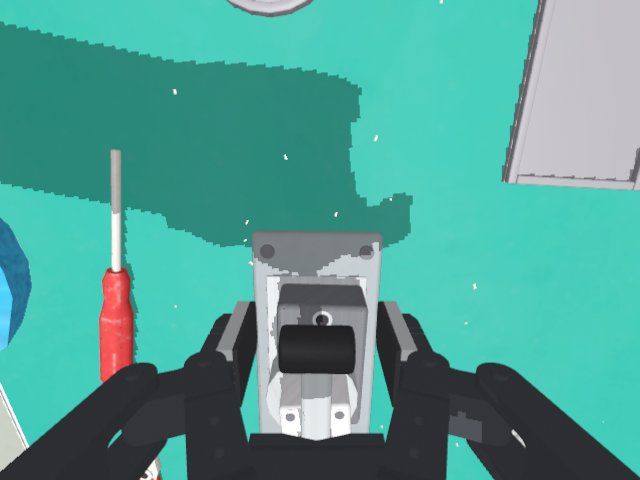

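The roller, at (316,349), is centred between the fingers, so I'll close on it.

Call:
play_rows(motion=[[[0, 0, 0], [0, 0, 0]], [[0, 0, 0], [0, 0, 0]], [[0, 0, 0], [0, 0, 0]], [[0, 0, 0], [0, 0, 0]], [[0, 0, 0], [0, 0, 0]], [[0, 0, 0], [0, 0, 0]]], fingers=15, grip_force=30)

```text
t: 3.15
eef_pos: [0.4602, 0.0191, 0.0837]
tool_rot: [-0.0, 0.746, 0.666, 0.0]
contact_force: [-2.6, 4.6, 2.1]
gripper_width: 0.322
```

```bash
python3 - <<'E'
from h import *
st()
# arc rows: shift along tool x (+stand y) and tool z(down+), from th=0
for th in np.radians([10,20,30,40,50,60,70,80,90,100]):
    print(round(np.degrees(th)),round(.13*(np.cos(th)-1)/.4,4),round(-.13*np.sin(th)/.4,4))
E
```

```text
t 3.15 p [0.4602 0.0191 0.0837] yawy -6.43 z [ 0.001  0.001 -1.   ] F [-2.6  4.6  2.1] w 27.5
10 -0.0049 -0.0564
20 -0.0196 -0.1112
30 -0.0435 -0.1625
40 -0.076 -0.2089
50 -0.1161 -0.249
60 -0.1625 -0.2815
70 -0.2138 -0.3054
80 -0.2686 -0.3201
90 -0.325 -0.325
100 -0.3814 -0.3201
```

Call:
play_rows(motion=[[[-0.0012, 0, -0.028], [0, 0, 0]], [[-0.005, 0, -0.056], [0, 0, 0]], [[-0.011, 0, -0.084], [0, 0, 0]], [[-0.02, 0, -0.111], [0, 0, 0]], [[-0.03, 0, -0.137], [0, 0, 0]], [[-0.0435, 0, -0.1625], [0, 0, 0]], [[-0.059, 0, -0.186], [0, 0, 0]], [[-0.076, 0, -0.209], [0, 0, 0]]])

```text
t: 3.95
eef_pos: [0.4562, -0.0116, 0.1679]
tool_rot: [-0.0, 0.746, 0.666, 0.0]
contact_force: [-1.1, -0.9, -5.4]
gripper_width: 0.32
```

```bash
python3 - <<'E'
from h import *
st()
c=cam('scene','s2.png')
o=bot.get_obs()
y=np.array([np.cos(np.radians(83.5)),np.sin(np.radians(83.5))])
G0=np.array([.4595,.0167]); H=G0-.13*y
p=o['eef_pos'];g=np.array([(p[:2]-H)@y,p[2]+.019-.1]);print(g,np.hypot(*g),np.degrees(np.arctan2(g[1],g[0])))
th0=np.arctan2(g[1],g[0])
r=np.hypot(*g)
for th in np.radians([45,50,55,60,65,70,75,80,85,90,95,98,101]):
    print(round(np.degrees(th)),round((.13*np.cos(th)-g[0])/.4,4),round((g[1]-.13*np.sin(th))/.4,4))
E
```

```text
t 3.95 p [ 0.4562 -0.0116  0.1679] yawy -6.43 z [-0.     0.001 -1.   ] F [-1.1 -0.9 -5.4] w 27.3
[0.10062803 0.08795234] 0.13364735118142576 41.15456950660931
45 -0.0218 -0.0099
50 -0.0427 -0.0291
55 -0.0652 -0.0463
60 -0.0891 -0.0616
65 -0.1142 -0.0747
70 -0.1404 -0.0855
75 -0.1675 -0.094
80 -0.1951 -0.1002
85 -0.2232 -0.1039
90 -0.2516 -0.1051
95 -0.2799 -0.1039
98 -0.2968 -0.102
101 -0.3136 -0.0991
```

View pics/s2.png

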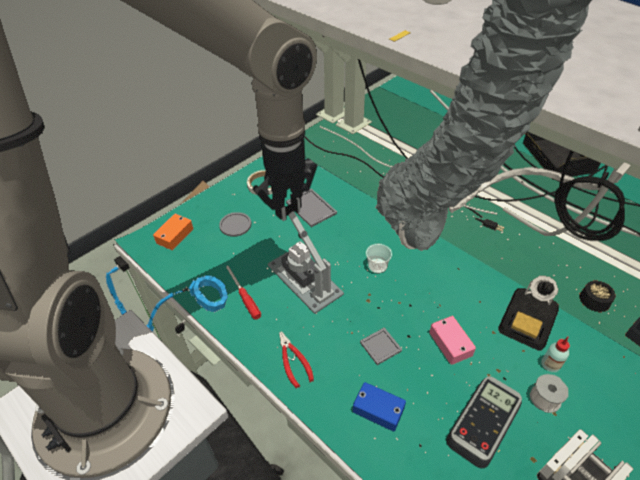

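The bar is at about 40° and still held, so I'll keep following the arc.

Call:
play_rows(motion=[[[-0.019, 0, -0.014], [0, 0, 0]], [[-0.04, 0, -0.033], [0, 0, 0]], [[-0.063, 0, -0.05], [0, 0, 0]], [[-0.087, 0, -0.065], [0, 0, 0]], [[-0.112, 0, -0.078], [0, 0, 0]], [[-0.138, 0, -0.09], [0, 0, 0]], [[-0.166, 0, -0.099], [0, 0, 0]], [[-0.194, 0, -0.105], [0, 0, 0]]])

```text
t: 4.8
eef_pos: [0.4467, -0.0887, 0.2114]
tool_rot: [-0.002, 0.746, 0.666, 0.001]
contact_force: [-5.4, 4.0, 4.6]
gripper_width: 0.323
```

```bash
python3 - <<'E'
from h import *
st()
o=bot.get_obs()
y=np.array([np.cos(np.radians(83.5)),np.sin(np.radians(83.5))])
G0=np.array([.4595,.0167]); H=G0-.13*y
p=o['eef_pos'];g=np.array([(p[:2]-H)@y,p[2]+.019-.1]);r=np.hypot(*g);print(g,r,np.degrees(np.arctan2(g[1],g[0])))
for th in np.radians([80,85,90,95,98,101,104]):
    print(round(np.degrees(th)),round((r*np.cos(th)-g[0])/.4,4),round((g[1]-r*np.sin(th))/.4,4))
E
```

```text
t 4.8 p [ 0.4467 -0.0887  0.2114] yawy -6.45 z [-0.002  0.004 -1.   ] F [-5.4  4.   4.6] w 27.6
[0.02377875 0.1303775 ] 0.13252819601946803 79.66378291541724
80 -0.0019 -0.0003
85 -0.0306 -0.0041
90 -0.0594 -0.0054
95 -0.0883 -0.0041
98 -0.1056 -0.0022
101 -0.1227 0.0007
104 -0.1396 0.0045
```

Call:
play_rows(motion=[[[-0.03, 0, -0.004], [0, 0, 0]], [[-0.059, 0, -0.005], [0, 0, 0]], [[-0.088, 0, -0.004], [0, 0, 0]], [[-0.106, 0, -0.002], [0, 0, 0]], [[-0.123, 0, 0.001], [0, 0, 0]], [[-0.123, 0, 0.001], [0, 0, 0]], [[-0.123, 0, 0.001], [0, 0, 0]]])

```text
t: 5.5
eef_pos: [0.4403, -0.1388, 0.2112]
tool_rot: [-0.002, 0.746, 0.666, 0.0]
contact_force: [-6.3, 0.6, 6.4]
gripper_width: 0.32
```

Call:
play_rows(motion=[[[0, 0, 0], [0, 0, 0]], [[0, 0, 0], [0, 0, 0]], [[0, 0, 0], [0, 0, 0]], [[0, 0, -0.03], [0, 0, 0]], [[0, 0, -0.1], [0, 0, 0]], [[0, 0, -0.2], [0, 0, 0]], [[0, 0, -0.2], [0, 0, 0]]], fingers=55)

```text
t: 6.2
eef_pos: [0.4437, -0.1403, 0.2964]
tool_rot: [0.001, 0.746, 0.666, 0.004]
contact_force: [-0.7, -0.4, 0.4]
gripper_width: 0.646
```

```bash
python3 - <<'E'
from h import *
st()
y=np.array([np.cos(np.radians(83.5)),np.sin(np.radians(83.5))])
O=np.array([.4595,.0167])-.055*y;print('stack origin',O)
plan([*O,.29],-6.5)
c=cam('scene','s3.png');cam('wrist','w3.png')
E
```

```text
t 6.2 p [ 0.4437 -0.1403  0.2964] yawy -6.53 z [ 0.006  0.004 -1.   ] F [-0.7 -0.4  0.4] w 55.2
stack origin [ 0.45327382 -0.03794645]
shift [0.2568, -0.0053, 0.0173] turn [0.0009, -0.0007, -0.0001] | dist mm 103.0 deg 0.4
```

View pics/s3.png

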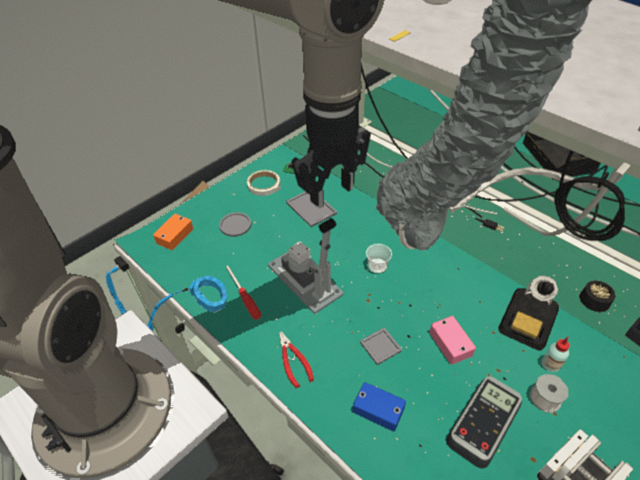

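View pics/w3.png

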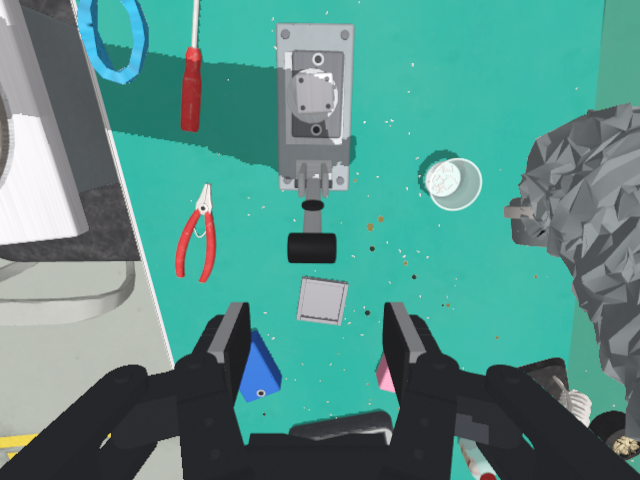

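The bar stands past upright, with the roller at (312,248). The stack is in clear view: square block (316,93), disc around it, long block with holes at (318,60) and (316,129).

```bash
cat > meas.py <<'E'
from h import *
c=cam('wrist');W=pts(c);im=c['pixels'];hsv=cv2.cvtColor(im,cv2.COLOR_RGB2HSV);S=hsv[...,1];V=hsv[...,2];z=W[...,2]*1000
np.savez('w3.npz',W=W,rgb=im)
x,y=W[...,0],W[...,1]
near=(np.hypot(x-.4533,y+.038)<.06)
for k,lo,hi in(('sq',85,94),('disc',62,70),('blk',40,48)):
    m=near&(z>lo)&(z<hi);m=cv2.morphologyEx(m.astype(np.uint8),cv2.MORPH_OPEN,np.ones((3,3)))>0
    P=(W[m][:,:2]*1000).astype(np.float32)
    if len(P)>20: print(k,len(P),cv2.minAreaRect(P),'circ',cv2.minEnclosingCircle(P),np.median(z[m]))
g=(S<60)&(V>90)&(z>-3)&(z<14)
n,l,st_,ce=cv2.connectedComponentsWithStats(g.astype(np.uint8))
for i in range(1,n):
    if st_[i,4]>700:
        P=(W[l==i][:,:2]*1000).astype(np.float32);print('grey',ce[i].round(),st_[i,4],cv2.minAreaRect(P))
m=(V<90)&(S<100)&(z>150)&(z<260);m[270:]=0
P=W[m];print('roller',len(P),P.min(0),P.max(0)) if len(P) else 0
E
python3 meas.py
```

```text
sq 1481 ((453.1981201171875, -37.659217834472656), (32.0083122253418, 32.037353515625), 86.63494873046875) circ ((453.182861328125, -37.7462272644043), 21.398658752441406) 89.52136729169652
disc 733 ((450.0704040527344, -38.63993835449219), (44.905330657958984, 46.96576690673828), 39.353614807128906) circ ((450.8255920410156, -38.21626281738281), 23.779531478881836) 65.54725762515123
blk 2293 ((455.8307800292969, -36.62966537475586), (79.52864074707031, 49.75775146484375), 82.49099731445312) circ ((456.01519775390625, -36.931785583496094), 45.4990119934082) 43.456074877448295
grey [ 26. 156.] 10332 ((140.93170166015625, -48.68391418457031), (268.2147521972656, 92.5428466796875), 69.42334747314453)
grey [314. 100.] 6608 ((449.9762878417969, -51.95366668701172), (171.099365234375, 81.84017181396484), 83.47329711914062)
grey [131. 209.] 1472 ((221.69851684570312, -155.245361328125), (403.108642578125, 7.495140552520752), 89.9919662475586)
grey [451. 181.] 990 ((593.6424560546875, -141.91537475585938), (41.35449981689453, 33.69181442260742), 63.20602035522461)
grey [323. 301.] 2015 ((433.67376708984375, -277.33209228515625), (63.213897705078125, 58.05179977416992), 75.3943099975586)
roller 3527 [ 0.42703329 -0.18808613  0.15007819] [ 0.6609414  -0.0748641   0.23945215]
```

```bash
python3 - <<'E'
from h import *
st();plan([.4532,-.0377,.29],-3.4);plan([.4532,-.0377,.074],-3.4)
E
```

```text
t 6.35 p [ 0.4406 -0.139   0.2915] yawy -6.49 z [-0.002  0.004 -1.   ] F [-0.9  0.3  0.9] w 55.0
shift [0.2553, 0.0025, 0.0048] turn [-0.0004, -0.0007, -0.0086] | dist mm 102.1 deg 3.1
shift [0.2531, 0.0039, 0.5448] turn [-0.0004, -0.0007, -0.0086] | dist mm 240.3 deg 3.1
```

Call:
play_rows(motion=[[[0.11, 0, 0], [0, -0.0007, -0.004]], [[0.21, 0.002, 0], [0, -0.0007, -0.0086]], [[0.253, 0.003, 0.0], [0, -0.0007, -0.0086]], [[0.253, 0.003, 0.06], [0, -0.0007, -0.0086]], [[0.253, 0.004, 0.18], [0, -0.0007, -0.0086]], [[0.253, 0.004, 0.3], [0, -0.0007, -0.0086]], [[0.253, 0.004, 0.4], [0, -0.0007, -0.0086]], [[0.253, 0.004, 0.43], [0, -0.0007, -0.0086]]])

```text
t: 7.15
eef_pos: [0.4496, -0.0382, 0.1159]
tool_rot: [-0.003, 0.728, 0.686, -0.005]
contact_force: [-0.3, -0.1, 0.9]
gripper_width: 0.646
```

```bash
python3 - <<'E'
from h import *
st();plan([.4532,-.0377,.074],-3.4);cam('wrist','w4.png')
E
```

```text
t 7.15 p [ 0.4496 -0.0382  0.1159] yawy -3.41 z [-0.011 -0.002 -1.   ] F [-0.3 -0.1  0.9] w 55.2
shift [0.0021, 0.0101, 0.1046] turn [-0.0017, 0.0005, -0.0] | dist mm 42.0 deg 0.7
```

View pics/w4.png

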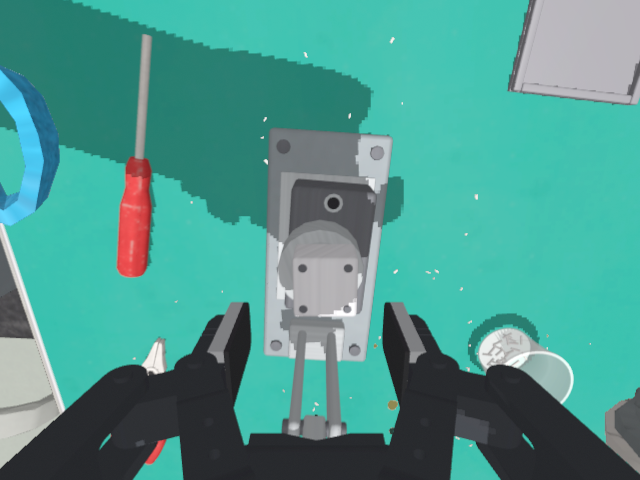

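Call:
play_rows(motion=[[[0.002, 0.01, 0.03], [-0.0017, 0.0005, 0]], [[0.002, 0.01, 0.07], [-0.0017, 0.0005, 0]], [[0.002, 0.01, 0.1], [-0.0017, 0.0005, 0]], [[0.002, 0.01, 0.1046], [-0.0017, 0.0005, 0]], [[0.002, 0.01, 0.1046], [-0.0017, 0.0005, 0]], [[0.002, 0.01, 0.1046], [-0.0017, 0.0005, 0]]])

```text
t: 7.8
eef_pos: [0.4545, -0.0378, 0.0753]
tool_rot: [0.0, 0.728, 0.686, 0.001]
contact_force: [-0.8, 0.7, 0.7]
gripper_width: 0.643
```

```bash
python3 - <<'E'
from h import *
st();plan([.4532,-.0377,.074],-3.4);cam('wrist','w5.png')
E
```

```text
t 7.8 p [ 0.4545 -0.0378  0.0753] yawy -3.41 z [ 0.002  0.001 -1.   ] F [-0.8  0.7  0.7] w 54.9
shift [-0.0001, -0.0032, 0.0031] turn [0.0003, -0.0001, -0.0] | dist mm 1.8 deg 0.1
```

View pics/w5.png

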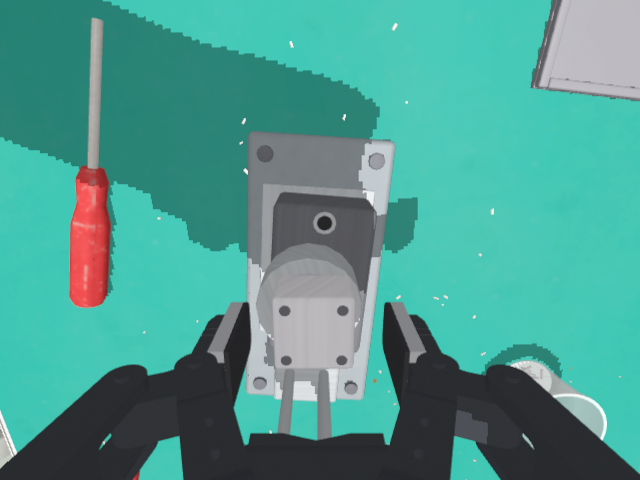

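The block, at (314,335), is centred between the fingers. I'll grip it and lift.

Call:
play_rows(motion=[[[0, -0.002, 0.003], [0, 0, 0]], [[0, -0.002, 0.003], [0, 0, 0]], [[0, -0.002, 0.003], [0, 0, 0]], [[0, -0.002, 0.003], [0, 0, 0]], [[0, -0.002, 0.003], [0, 0, 0]], [[0, -0.002, 0.003], [0, 0, 0]]], fingers=20, grip_force=30)

```text
t: 8.45
eef_pos: [0.454, -0.0376, 0.0745]
tool_rot: [0.0, 0.728, 0.686, 0.001]
contact_force: [-1.2, 0.2, 7.2]
gripper_width: 0.368
```

Call:
play_rows(motion=[[[0, 0, -0.02], [0, 0, 0]], [[0, 0, -0.07], [0, 0, 0]], [[0, 0, -0.18], [0, 0, 0]], [[0, 0, -0.3], [0, 0, 0]], [[0, 0, -0.42], [0, 0, 0]], [[0, 0, -0.53], [0, 0, 0]], [[0, 0, -0.55], [0, 0, 0]], [[0, 0, -0.55], [0, 0, 0]]])

```text
t: 9.25
eef_pos: [0.4541, -0.0378, 0.296]
tool_rot: [0.001, 0.728, 0.686, 0.003]
contact_force: [0.1, 0.7, -2.0]
gripper_width: 0.364
```

```bash
python3 - <<'E'
from h import *
st();plan([.436,-.2763,.29],-14.7);cam('wrist','w6.png')
E
```

```text
t 9.25 p [ 0.4541 -0.0378  0.296 ] yawy -3.4 z [ 0.006  0.003 -1.   ] F [ 0.1  0.7 -2. ] w 31.1
shift [-0.5979, -0.0098, 0.0131] turn [0.0009, -0.0006, 0.0314] | dist mm 239.3 deg 11.3
```

View pics/w6.png

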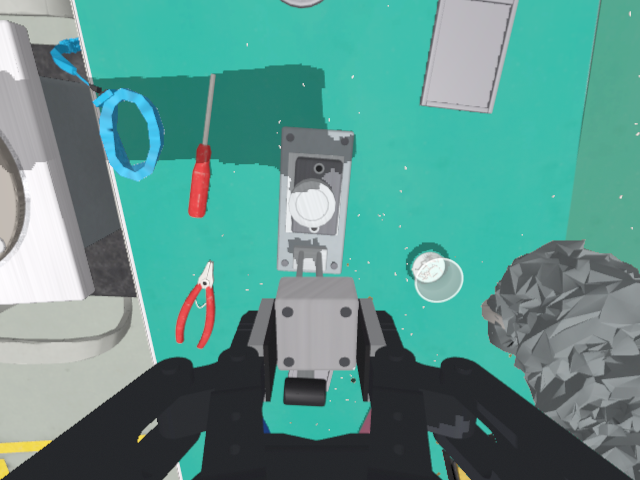

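The block is held at (316,325) and the disc is uncovered at (312,204). Now I'll carry the block over the bar.

Call:
play_rows(motion=[[[-0.1, 0, 0], [0, 0, 0.01]], [[-0.21, -0.003, 0], [0.0009, -0.0006, 0.0314]], [[-0.32, -0.006, 0], [0.0009, -0.0006, 0.0314]], [[-0.43, -0.008, 0], [0.0009, -0.0006, 0.0314]], [[-0.54, -0.01, 0], [0.0009, -0.0006, 0.0314]], [[-0.598, -0.01, 0], [0.0009, -0.0006, 0.0314]], [[-0.598, -0.01, 0], [0.0009, -0.0006, 0.0314]], [[-0.598, -0.01, 0], [0.0009, -0.0006, 0.0314]]])

```text
t: 10.1
eef_pos: [0.4337, -0.276, 0.292]
tool_rot: [-0.002, 0.792, 0.61, -0.003]
contact_force: [-0.2, 0.1, -0.9]
gripper_width: 0.366
```

```bash
python3 - <<'E'
from h import *
st();plan([.436,-.2763,.06],-14.7);c=cam('top','t4.png')
cv2.imwrite('pics/t4z.png',c['pixels'][180:330,230:460,::-1].repeat(3,0).repeat(3,1))
W=pts(c);im=c['pixels'];hsv=cv2.cvtColor(im,cv2.COLOR_RGB2HSV)
E
```

```text
t 10.1 p [ 0.4337 -0.276   0.292 ] yawy -14.8 z [-0.007 -0.    -1.   ] F [-0.2  0.1 -0.9] w 31.3
shift [0.0021, 0.0097, 0.58] turn [-0.0011, 0.0004, -0.0003] | dist mm 232.0 deg 0.4
```

View pics/t4z.png

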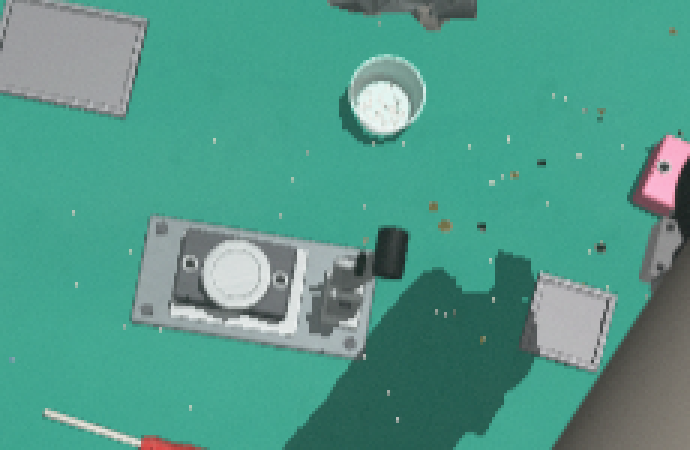

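Call:
play_rows(motion=[[[0.001, 0.008, 0.12], [-0.0011, 0.0004, 0]], [[0.002, 0.01, 0.24], [-0.0011, 0.0004, 0]], [[0.002, 0.01, 0.36], [-0.0011, 0.0004, 0]], [[0.002, 0.01, 0.48], [-0.0011, 0.0004, 0]], [[0.002, 0.01, 0.58], [-0.0011, 0.0004, 0]], [[0.002, 0.01, 0.6], [-0.0011, 0.0004, 0]], [[0.002, 0.01, 0.6], [-0.0011, 0.0004, 0]], [[0.002, 0.01, 0.6], [-0.0011, 0.0004, 0]]])

```text
t: 10.95
eef_pos: [0.438, -0.2756, 0.0538]
tool_rot: [0.001, 0.791, 0.611, 0.001]
contact_force: [0.6, -0.3, -0.0]
gripper_width: 0.365
```

```bash
python3 - <<'E'
from h import *
st();plan([.4365,-.2763,.014],-14.7);cam('wrist','w7.png');cam('scene','s7.png')
E
```

```text
t 10.95 p [ 0.438  -0.2756  0.0538] yawy -14.65 z [ 0.003 -0.    -1.   ] F [ 0.6 -0.3 -0. ] w 31.2
shift [-0.0027, -0.0035, 0.0996] turn [0.0005, -0.0001, 0.0002] | dist mm 39.9 deg 0.2
```

View pics/w7.png

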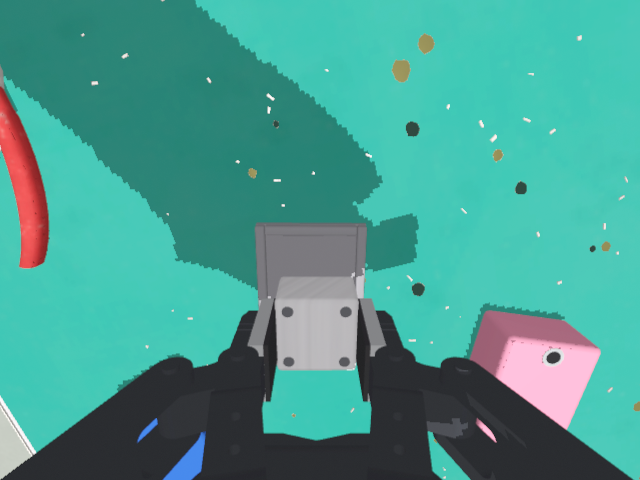

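View pics/s7.png

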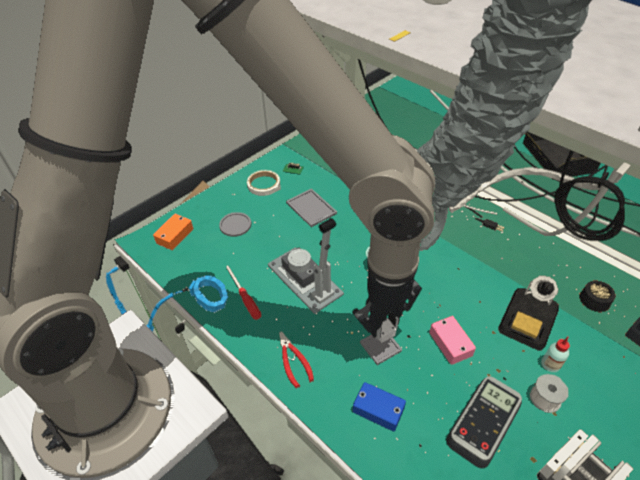

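```bash
python3 - <<'E'
from h import *
c=cam('wrist');W=pts(c)
a=np.radians(-14.7);y=np.array([np.cos(a),np.sin(a)]);x=np.array([-y[1],y[0]])
z=W[...,2]
m=(z>.0075)&(z<.013);m[:215]=0;m[300:]=0;m[:,:250]=0;m[:,372:]=0
L=np.stack([W[...,:2]@x,W[...,:2]@y],-1)*1000
p=np.array([.4365,-.2763])*1000
print(m.sum(),np.percentile(L[m],[1,99],axis=0)-[p@x,p@y],'expect x +29, y +-29')
E
```

```text
2302 [[-11.38116087 -30.48021557]
 [ 28.95288347  26.98918529]] expect x +29, y +-29
```

Call:
play_rows(motion=[[[-0.002, -0.007, 0.03], [0.0005, 0, 0]], [[-0.002, -0.007, 0.06], [0.0005, 0, 0]], [[-0.002, -0.007, 0.085], [0.0005, 0, 0]], [[-0.002, -0.007, 0.095], [0.0005, 0, 0]], [[-0.002, -0.007, 0.1], [0.0005, 0, 0]], [[-0.002, -0.007, 0.1], [0.0005, 0, 0]]])

```text
t: 11.7
eef_pos: [0.4352, -0.276, 0.0139]
tool_rot: [-0.0, 0.792, 0.611, 0.0]
contact_force: [0.1, 0.5, -0.5]
gripper_width: 0.368
```

```bash
python3 - <<'E'
from h import *
st();cam('wrist','w8.png')
E
```

```text
t 11.7 p [ 0.4352 -0.276   0.0139] yawy -14.69 z [ 0.001  0.001 -1.   ] F [ 0.1  0.5 -0.5] w 31.4
```

View pics/w8.png

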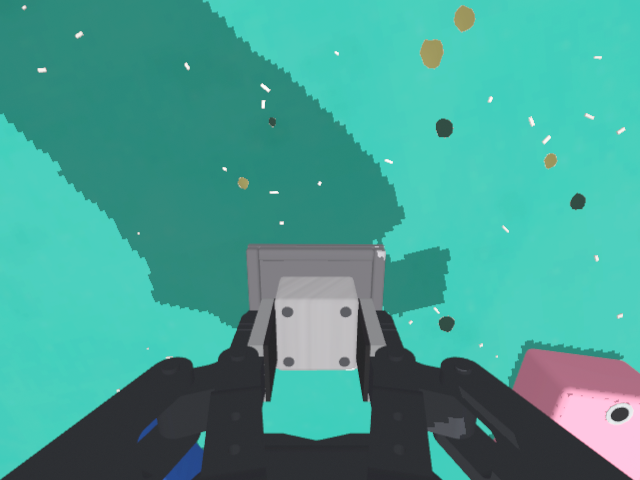

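Call:
play_rows(motion=[[[0, 0, 0.002], [0, 0, 0]], [[0, 0, 0.003], [0, 0, 0]]])

```text
t: 11.95
eef_pos: [0.4356, -0.2763, 0.0135]
tool_rot: [0.0, 0.792, 0.611, 0.001]
contact_force: [-3.8, 3.0, 15.5]
gripper_width: 0.366
```

Call:
play_rows(motion=[[[0, 0, 0], [0, 0, 0]], [[0, 0, 0], [0, 0, 0]], [[0, 0, 0], [0, 0, 0]], [[0, 0, -0.02], [0, 0, 0]], [[0, 0, -0.12], [0, 0, 0]], [[0, 0, -0.24], [0, 0, 0]], [[0, 0, -0.36], [0, 0, 0]], [[0, 0, -0.48], [0, 0, 0]]], fingers=50)

```text
t: 12.75
eef_pos: [0.4346, -0.2765, 0.2076]
tool_rot: [-0.0, 0.792, 0.611, 0.001]
contact_force: [2.0, 0.8, -0.2]
gripper_width: 0.582
```

```bash
python3 - <<'E'
from h import *
st();plan([.436,-.27,.30],-6.5);plan([.4505,-.0385,.30],-6.5);cam('wrist','w9.png')
E
```

```text
t 12.75 p [ 0.4346 -0.2765  0.2076] yawy -14.74 z [ 0.001  0.001 -1.   ] F [ 2.   0.8 -0.2] w 49.7
shift [0.0168, -0.0005, -0.2311] turn [0.0001, -0.0002, -0.0229] | dist mm 92.7 deg 8.2
shift [0.5857, -0.1127, -0.2305] turn [0.0001, -0.0002, -0.0229] | dist mm 255.8 deg 8.2
```

View pics/w9.png

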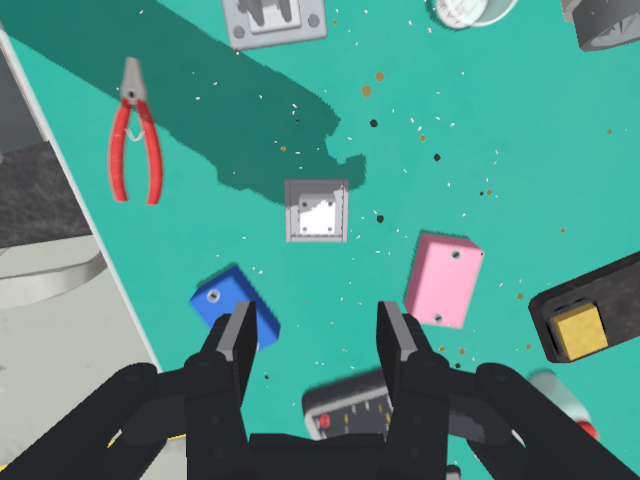

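The square block lies flat in its nest at (317,213). Next is the disc.

Call:
play_rows(motion=[[[0, 0, -0.11], [0, 0, 0]], [[0, 0, -0.22], [0, 0, 0]], [[0.06, -0.012, -0.231], [0, 0, -0.015]], [[0.17, -0.032, -0.231], [0, 0, -0.023]], [[0.28, -0.053, -0.231], [0, 0, -0.023]], [[0.39, -0.075, -0.231], [0, 0, -0.023]], [[0.5, -0.096, -0.231], [0, 0, -0.023]], [[0.586, -0.113, -0.231], [0, 0, -0.023]]], fingers=66)

```text
t: 13.6
eef_pos: [0.4526, -0.0387, 0.3067]
tool_rot: [0.004, 0.746, 0.666, 0.004]
contact_force: [0.5, 0.5, -0.4]
gripper_width: 0.771
```

```bash
python3 meas.py | egrep 'disc|blk'; python3 - <<'E'
from h import *
st();plan([.4505,-.0385,.09],-6.5)
E
```

```text
disc 1628 ((450.7315979003906, -37.843299865722656), (47.3116569519043, 45.650856018066406), 82.57137298583984) circ ((450.6940002441406, -38.07075119018555), 24.009361267089844) 65.24144518831554
blk 1643 ((455.91455078125, -36.54347610473633), (79.51913452148438, 49.46625518798828), 82.49979400634766) circ ((455.96099853515625, -36.273136138916016), 45.44557571411133) 43.507254749018955
t 13.65 p [ 0.4531 -0.0332  0.3065] yawy -6.11 z [ 0.011 -0.    -1.   ] F [0.2 4.9 0.2] w 66.1
shift [-0.0146, -0.0108, 0.5411] turn [0.0017, -0.0002, 0.0011] | dist mm 216.6 deg 0.7
```

Call:
play_rows(motion=[[[-0.012, -0.008, 0.1], [0.0017, 0, 0.001]], [[-0.012, -0.009, 0.22], [0.0017, 0, 0.001]], [[-0.012, -0.01, 0.34], [0.0017, 0, 0.001]], [[-0.012, -0.01, 0.46], [0.0017, 0, 0.001]], [[-0.012, -0.01, 0.53], [0.0017, 0, 0.001]], [[-0.012, -0.01, 0.541], [0.0017, 0, 0.001]], [[-0.012, -0.01, 0.541], [0.0017, 0, 0.001]]])

```text
t: 14.35
eef_pos: [0.4508, -0.0381, 0.0902]
tool_rot: [-0.0, 0.746, 0.666, -0.0]
contact_force: [-0.2, -0.2, 0.8]
gripper_width: 0.772
```

```bash
python3 - <<'E'
from h import *
st();plan([.4507,-.038,.052],-6.5);cam('wrist','w10.png')
E
```

```text
t 14.35 p [ 0.4508 -0.0381  0.0902] yawy -6.51 z [-0.001  0.    -1.   ] F [-0.2 -0.2  0.8] w 66.0
shift [0.0002, -0.0002, 0.0956] turn [-0.0001, -0.0001, -0.0] | dist mm 38.2 deg 0.0
```

View pics/w10.png

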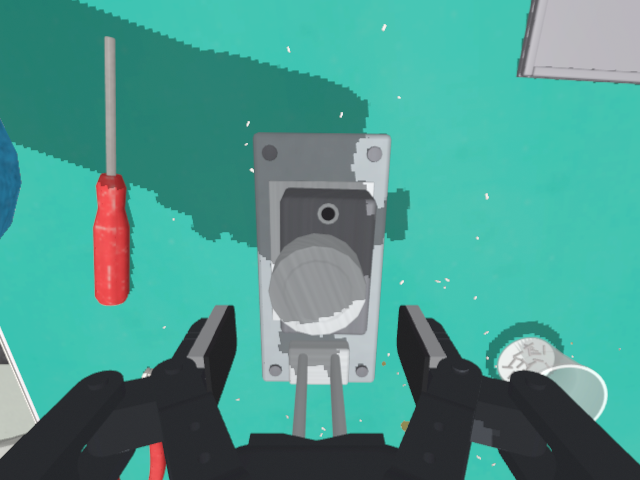

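Call:
play_rows(motion=[[[0, 0, 0.05], [0, 0, 0]], [[0, 0, 0.09], [0, 0, 0]], [[0, 0, 0.099], [0, 0, 0]], [[0, 0, 0.099], [0, 0, 0]], [[0, 0, 0.099], [0, 0, 0]]])

```text
t: 14.9
eef_pos: [0.4528, -0.0379, 0.0528]
tool_rot: [0.001, 0.746, 0.666, 0.002]
contact_force: [0.1, -0.3, -0.5]
gripper_width: 0.772
```

Call:
play_rows(motion=[[[0, 0, 0], [0, 0, 0]], [[0, 0, 0], [0, 0, 0]], [[0, 0, 0], [0, 0, 0]], [[0, 0, 0], [0, 0, 0]], [[0, 0, 0], [0, 0, 0]], [[0, 0, 0], [0, 0, 0]]], fingers=35, grip_force=40)

```text
t: 15.5
eef_pos: [0.4535, -0.0378, 0.0541]
tool_rot: [0.001, 0.746, 0.666, 0.003]
contact_force: [-3.8, 0.1, 13.1]
gripper_width: 0.527
```

Call:
play_rows(motion=[[[0, 0, -0.02], [0, 0, 0]], [[0, 0, -0.06], [0, 0, 0]], [[0, 0, -0.13], [0, 0, 0]], [[0, 0, -0.22], [0, 0, 0]], [[0, 0, -0.25], [0, 0, 0]], [[0, 0, -0.25], [0, 0, 0]]])

```text
t: 16.1
eef_pos: [0.4542, -0.0377, 0.1557]
tool_rot: [0.002, 0.746, 0.666, 0.005]
contact_force: [-0.7, -0.2, -1.5]
gripper_width: 0.525
```

```bash
python3 - <<'E'
from h import *
st();plan([.456,.1885,.15],-6.5);cam('wrist','w11.png')
E
```

```text
t 16.1 p [ 0.4542 -0.0377  0.1557] yawy -6.48 z [ 0.009  0.004 -1.   ] F [-0.7 -0.2 -1.5] w 44.8
shift [0.5624, -0.0595, 0.0167] turn [0.0014, -0.0008, 0.0] | dist mm 226.3 deg 0.6
```

View pics/w11.png

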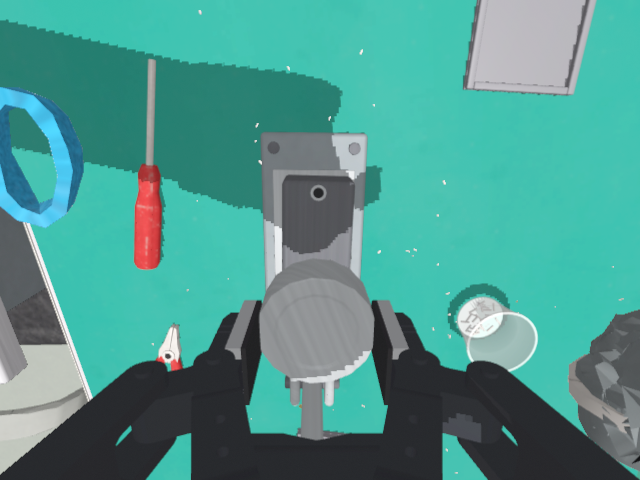

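```bash
python3 - <<'E'
from h import *
c=cam('wrist');W=pts(c);P=W[262:380,262:372].reshape(-1,3)
st()
h=np.histogram(P[:,2],bins=np.arange(.1,.19,.004));print(list(zip(h[1].round(3),h[0])))
Q=P[(P[:,2]>.13)&(P[:,2]<.18)]
for it in range(4):
    A=np.c_[Q[:,:2],np.ones(len(Q))];k=np.linalg.lstsq(A,Q[:,2],rcond=None)[0];e=Q[:,2]-A@k;Q=Q[abs(e)<max(.0015,np.std(e))]
print('tilt deg',np.degrees(np.arctan(k[:2])),len(Q),Q.min(0),Q.max(0),cv2.minEnclosingCircle((Q[:,:2]*1000).astype(np.float32)))
E
```

```text
t 16.2 p [ 0.4524 -0.0376  0.1535] yawy -6.47 z [ 0.005  0.003 -1.   ] F [-0.2 -0.5 -2.4] w 44.8
[(np.float64(0.1), np.int64(15)), (np.float64(0.104), np.int64(3)), (np.float64(0.108), np.int64(4)), (np.float64(0.112), np.int64(0)), (np.float64(0.116), np.int64(0)), (np.float64(0.12), np.int64(0)), (np.float64(0.124), np.int64(0)), (np.float64(0.128), np.int64(0)), (np.float64(0.132), np.int64(0)), (np.float64(0.136), np.int64(0)), (np.float64(0.14), np.int64(0)), (np.float64(0.144), np.int64(160)), (np.float64(0.148), np.int64(311)), (np.float64(0.152), np.int64(333)), (np.float64(0.156), np.int64(369)), (np.float64(0.16), np.int64(537)), (np.float64(0.164), np.int64(9487)), (np.float64(0.168), np.int64(0)), (np.float64(0.172), np.int64(0)), (np.float64(0.176), np.int64(0)), (np.float64(0.18), np.int64(0)), (np.float64(0.184), np.int64(0))]
tilt deg [ 0.10746301 -0.72054992] 8498 [ 0.42993588 -0.06147366  0.16351491] [ 0.47535182 -0.0139364   0.16698715] ((452.93170166015625, -38.01054763793945), 24.183927536010742)
```

The disc is held level and centred, so I'll carry it to the round nest.

Call:
play_rows(motion=[[[0.08, -0.01, 0], [0.001, 0, 0]], [[0.19, -0.02, 0], [0.001, 0, 0]], [[0.3, -0.03, 0], [0.001, 0, 0]], [[0.41, -0.04, 0], [0.001, 0, 0]], [[0.51, -0.05, 0.0], [0.001, 0, 0]], [[0.56, -0.055, 0.05], [0.001, 0, 0]], [[0.563, -0.055, 0.15], [0.001, 0, 0]], [[0.563, -0.055, 0.2], [0.001, 0, 0]]])

```text
t: 17.0
eef_pos: [0.4537, 0.189, 0.0702]
tool_rot: [-0.002, 0.745, 0.667, -0.002]
contact_force: [-1.0, -0.5, -1.3]
gripper_width: 0.528
```

```bash
python3 - <<'E'
from h import *
st();plan([.456,.189,.0155],-6.5);c=cam('wrist','w12.png');W=pts(c);z=W[...,2]
m=(z>.0075)&(z<.0125)&(abs(W[...,0]-.456)<.05)&(abs(W[...,1]-.189)<.05);P=W[m][:,:2]*1000
A=np.c_[2*P,np.ones(len(P))]
# outer edge fit: circle through hull
h=cv2.convexHull(P.astype(np.float32))[:,0].astype(float);k=np.linalg.lstsq(np.c_[2*h,np.ones(len(h))],(h**2).sum(1),rcond=None)[0];print(len(P),h.min(0),h.max(0),k[:2],np.sqrt(k[2]+k[0]**2+k[1]**2))
E
```

```text
t 17.0 p [0.4537 0.189  0.0702] yawy -6.32 z [-0.006  0.001 -1.   ] F [-1.  -0.5 -1.3] w 45.1
shift [0.0006, 0.0065, 0.1367] turn [-0.001, 0.0, 0.0005] | dist mm 54.7 deg 0.4
2202 [417.01974487 164.60054016] [492.47216797 227.04525757] [454.63188618 189.44678903] 37.58428268557674
```

View pics/w12.png

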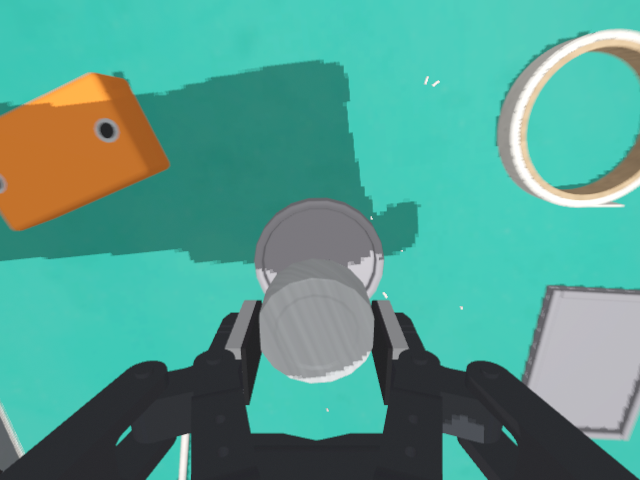

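Call:
play_rows(motion=[[[0.001, 0.003, 0.06], [-0.001, 0, 0]], [[0.001, 0.003, 0.11], [-0.001, 0, 0]], [[0.001, 0.003, 0.13], [-0.001, 0, 0]], [[0.001, 0.003, 0.137], [-0.001, 0, 0]], [[0.001, 0.003, 0.137], [-0.001, 0, 0]], [[0.001, 0.003, 0.137], [-0.001, 0, 0]]])

```text
t: 17.65
eef_pos: [0.4526, 0.1874, 0.014]
tool_rot: [-0.001, 0.746, 0.666, -0.003]
contact_force: [-1.9, -0.1, 3.7]
gripper_width: 0.525
```

```bash
python3 - <<'E'
from h import *
st()
E
```

```text
t 17.65 p [0.4526 0.1874 0.014 ] yawy -6.42 z [-0.005 -0.002 -1.   ] F [-1.9 -0.1  3.7] w 44.8
```

Call:
play_rows(motion=[[[0, 0, 0], [0, 0, 0]], [[0, 0, 0], [0, 0, 0]], [[0, 0, 0], [0, 0, 0]], [[0, 0, 0], [0, 0, 0]], [[0, 0, -0.05], [0, 0, 0]], [[0, 0, -0.15], [0, 0, 0]], [[0, 0, -0.27], [0, 0, 0]], [[0, 0, -0.38], [0, 0, 0]]], fingers=66)

```text
t: 18.45
eef_pos: [0.4532, 0.1873, 0.1675]
tool_rot: [-0.0, 0.746, 0.666, -0.003]
contact_force: [0.7, 1.5, -0.0]
gripper_width: 0.778
```

```bash
python3 - <<'E'
from h import *
st();cam('wrist','w13.png');plan([.4558,-.0366,.16],-7.5)
E
```

```text
t 18.45 p [0.4532 0.1873 0.1675] yawy -6.45 z [-0.005 -0.003 -1.   ] F [ 0.7  1.5 -0. ] w 66.4
shift [-0.5593, 0.0609, 0.0324] turn [0.0004, -0.0005, 0.0027] | dist mm 225.4 deg 1.0
```

View pics/w13.png

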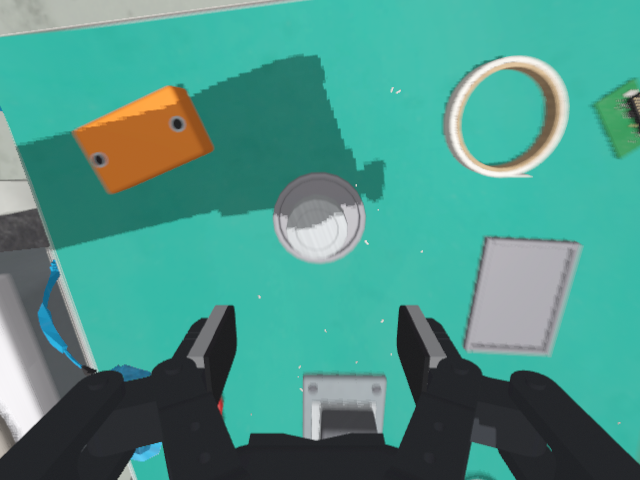

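The disc sits in the round nest at (319,222). Next is the long block.

Call:
play_rows(motion=[[[-0.1, 0.01, 0], [0, 0, 0.0027]], [[-0.21, 0.022, 0.0], [0, 0, 0.0027]], [[-0.32, 0.035, 0], [0, 0, 0.0027]], [[-0.42, 0.046, 0], [0, 0, 0.0027]], [[-0.51, 0.056, 0.02], [0, 0, 0.0027]], [[-0.559, 0.061, 0.032], [0, 0, 0.0027]], [[-0.559, 0.061, 0.032], [0, 0, 0.0027]], [[-0.559, 0.061, 0.032], [0, 0, 0.0027]]], fingers=74)

```text
t: 19.3
eef_pos: [0.4558, -0.0363, 0.1601]
tool_rot: [-0.0, 0.752, 0.659, 0.002]
contact_force: [-0.5, 0.2, -0.2]
gripper_width: 0.866
```

```bash
python3 meas.py | grep blk; python3 - <<'E'
from h import *
st();plan([.4558,-.0366,.024],-7.5);cam('wrist','w14.png')
E
```

```text
blk 7246 ((455.7337951660156, -36.288856506347656), (79.33746337890625, 50.1045036315918), 82.0781021118164) circ ((455.31646728515625, -36.367042541503906), 45.60331344604492) 43.581969420783295
t 19.35 p [ 0.456  -0.0356  0.1602] yawy -7.46 z [ 0.003  0.003 -1.   ] F [-1.5 -0.   0.7] w 73.7
shift [-0.0037, -0.0009, 0.3405] turn [0.0004, -0.0005, 0.0001] | dist mm 136.2 deg 0.2
```

View pics/w14.png

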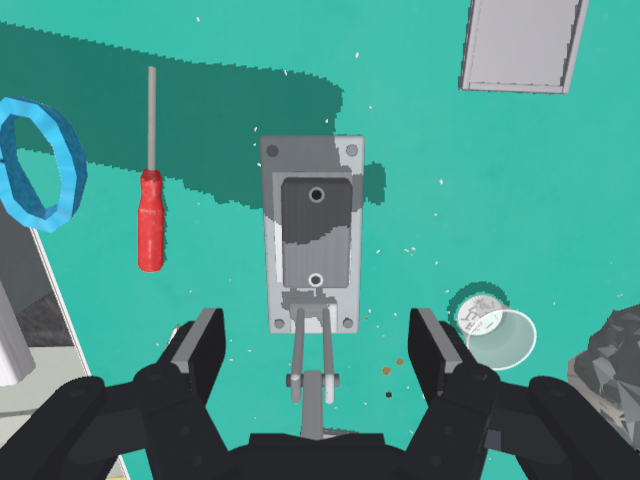

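Call:
play_rows(motion=[[[-0.003, -0.001, 0.08], [0, 0, 0]], [[-0.003, -0.001, 0.18], [0, 0, 0]], [[-0.003, -0.001, 0.27], [0, 0, 0]], [[-0.003, -0.001, 0.32], [0, 0, 0]], [[-0.003, -0.001, 0.345], [0, 0, 0]], [[-0.003, -0.001, 0.345], [0, 0, 0]], [[-0.003, -0.001, 0.345], [0, 0, 0]]])

```text
t: 20.1
eef_pos: [0.4567, -0.0356, 0.023]
tool_rot: [0.0, 0.751, 0.66, 0.003]
contact_force: [1.0, -0.1, 0.9]
gripper_width: 0.867
```

```bash
python3 - <<'E'
from h import *
st();cam('wrist','w15.png');plan([.4558,-.0366,.022],-7.8)
E
```

```text
t 20.1 p [ 0.4567 -0.0356  0.023 ] yawy -7.37 z [ 0.004  0.003 -1.   ] F [ 1.  -0.1  0.9] w 74.0
shift [-0.0028, -0.0024, 0.0031] turn [0.0007, -0.0007, 0.0012] | dist mm 1.9 deg 0.5
```

View pics/w15.png

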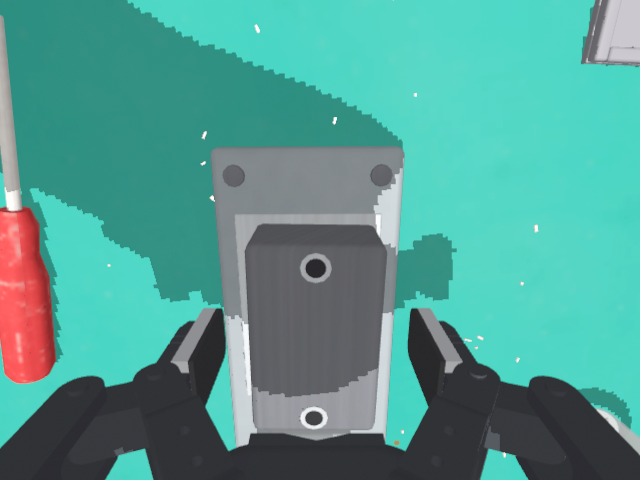

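The long block is centred between the fingers, with its holes at (316,268) and (314,418). I'll grip firmly and lift.

Call:
play_rows(motion=[[[-0.002, -0.002, 0.002], [0, 0, 0.001]], [[-0.002, -0.002, 0.002], [0, 0, 0.001]], [[-0.002, -0.002, 0.002], [0, 0, 0.001]], [[-0.002, -0.002, 0.002], [0, 0, 0.001]], [[-0.002, -0.002, 0.002], [0, 0, 0.001]], [[-0.002, -0.002, 0.002], [0, 0, 0.001]], [[-0.002, -0.002, 0.002], [0, 0, 0.001]]], fingers=35, grip_force=85)

```text
t: 20.85
eef_pos: [0.4566, -0.0361, 0.0237]
tool_rot: [0.0, 0.753, 0.658, 0.004]
contact_force: [-2.9, 0.5, 12.9]
gripper_width: 0.567
```

Call:
play_rows(motion=[[[0, 0, -0.01], [0, 0, 0]], [[0, 0, -0.03], [0, 0, 0]], [[0, 0, -0.06], [0, 0, 0]], [[0, 0, -0.11], [0, 0, 0]], [[0, 0, -0.17], [0, 0, 0]], [[0, 0, -0.22], [0, 0, 0]], [[0, 0, -0.22], [0, 0, 0]]])

```text
t: 21.55
eef_pos: [0.4576, -0.0365, 0.1141]
tool_rot: [0.001, 0.753, 0.658, 0.006]
contact_force: [0.2, 0.5, -6.2]
gripper_width: 0.563
```

```bash
python3 - <<'E'
from h import *
st();c=cam('wrist','w16.png');plan([.6215,.0987,.11],-9.7)
o=bot.get_obs();W=pts(c);P=W[200:460,230:400].reshape(-1,3);P=P[(P[:,2]>o['eef_pos'][2]+.012)&(P[:,2]<o['eef_pos'][2]+.035)]
Q=P
for it in range(4):
    A=np.c_[Q[:,:2],np.ones(len(Q))];k=np.linalg.lstsq(A,Q[:,2],rcond=None)[0];e=Q[:,2]-A@k;Q=Q[abs(e)<max(.0015,np.std(e))]
print('tilt',np.degrees(np.arctan(k[:2])),len(Q),Q[:,2].mean(),cv2.minAreaRect((Q[:,:2]*1000).astype(np.float32)))
E
```

```text
t 21.55 p [ 0.4576 -0.0365  0.1141] yawy -7.77 z [ 0.011  0.006 -1.   ] F [ 0.2  0.5 -6.2] w 48.1
shift [0.3895, 0.3627, 0.0125] turn [0.0013, -0.0011, 0.0055] | dist mm 212.9 deg 2.1
tilt [0.2094539  0.04464876] 23612 0.13392322143168428 ((457.1383361816406, -36.689170837402344), (79.57942199707031, 61.11892318725586), 81.83006286621094)
```

View pics/w16.png

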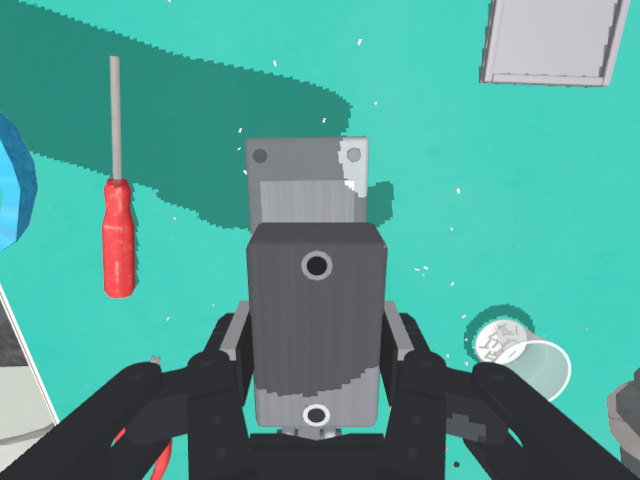

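The block is held level. Now I'll carry it to the oblong nest.

Call:
play_rows(motion=[[[0.04, 0.04, 0], [0, 0, 0.002]], [[0.11, 0.1, 0], [0.001, -0.001, 0.004]], [[0.18, 0.17, 0], [0.001, -0.001, 0.0055]], [[0.25, 0.235, 0], [0.001, -0.001, 0.0055]], [[0.32, 0.3, 0], [0.001, -0.001, 0.0055]], [[0.37, 0.345, 0], [0.001, -0.001, 0.0055]], [[0.389, 0.363, 0.012], [0.001, -0.001, 0.0055]], [[0.389, 0.363, 0.012], [0.001, -0.001, 0.0055]]])

```text
t: 22.4
eef_pos: [0.6209, 0.0998, 0.1077]
tool_rot: [-0.0, 0.764, 0.646, -0.001]
contact_force: [-1.7, -0.7, -5.7]
gripper_width: 0.563
```

```bash
python3 - <<'E'
from h import *
st();plan([.6215,.0987,.055],-9.7);c=cam('wrist','w17.png');W=pts(c)
a=np.radians(-9.7);y=np.array([np.cos(a),np.sin(a)]);x=np.array([-y[1],y[0]]);z=W[...,2]
p=np.array([621.5,98.7]);L=np.stack([W[...,:2]@x*1000-p@x,W[...,:2]@y*1000-p@y],-1)
m=(z>.0075)&(z<.0125)&(abs(L[...,0])<65)&(abs(L[...,1])<50);Q=L[m];print(len(Q),np.percentile(Q,[0.5,99.5],axis=0),'expect x +54 y+-39')
P=Q.astype(np.float32);print(cv2.minAreaRect(P))
E
```

```text
t 22.4 p [0.6209 0.0998 0.1077] yawy -9.58 z [-0.001 -0.    -1.   ] F [-1.7 -0.7 -5.7] w 48.1
shift [-0.0025, 0.002, 0.1319] turn [-0.0002, 0.0001, 0.0003] | dist mm 52.8 deg 0.1
1847 [[ 16.33185012 -39.37329585]
 [ 53.41013167  38.31763533]] expect x +54 y+-39
((33.85996627807617, -0.54193115234375), (78.09413146972656, 39.23210906982422), 89.83146667480469)
```

View pics/w17.png

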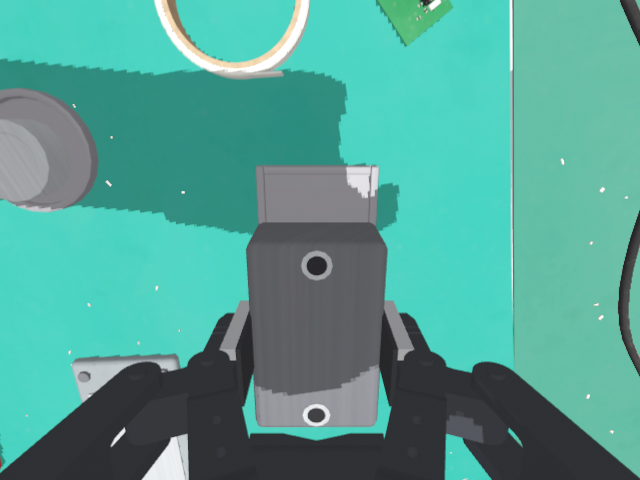

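Call:
play_rows(motion=[[[-0.003, 0.001, 0.06], [0, 0, 0]], [[-0.003, 0.001, 0.13], [0, 0, 0]], [[-0.003, 0.001, 0.18], [0, 0, 0]], [[-0.003, 0.001, 0.21], [0, 0, 0]], [[-0.003, 0.001, 0.222], [0, 0, 0]], [[-0.003, 0.001, 0.222], [0, 0, 0]], [[-0.003, 0.001, 0.222], [0, 0, 0]]])

```text
t: 23.15
eef_pos: [0.6207, 0.0966, 0.0204]
tool_rot: [0.0, 0.764, 0.645, -0.0]
contact_force: [-0.3, 0.0, -6.0]
gripper_width: 0.56
```

```bash
python3 - <<'E'
from h import *
st();plan([.6213,.0985,.0165],-9.7);c=cam('wrist','w18.png')
E
```

```text
t 23.15 p [0.6207 0.0966 0.0204] yawy -9.71 z [-0.    -0.001 -1.   ] F [-0.3  0.  -6. ] w 47.8
shift [0.005, 0.0006, 0.0097] turn [-0.0, 0.0001, -0.0] | dist mm 4.4 deg 0.0
```

View pics/w18.png

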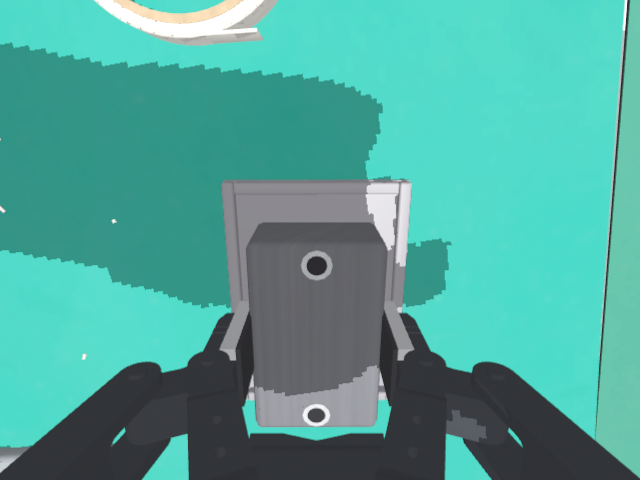

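Call:
play_rows(motion=[[[0.005, 0, 0.003], [0, 0, 0]], [[0.005, 0, 0.006], [0, 0, 0]], [[0.005, 0, 0.009], [0, 0, 0]], [[0.005, 0, 0.01], [0, 0, 0]]])

```text
t: 23.6
eef_pos: [0.6215, 0.0989, 0.017]
tool_rot: [0.0, 0.764, 0.645, 0.0]
contact_force: [-2.4, 0.5, 0.7]
gripper_width: 0.566
```

```bash
python3 - <<'E'
from h import *
st()
E
```

```text
t 23.6 p [0.6215 0.0989 0.017 ] yawy -9.68 z [ 0.  0. -1.] F [-2.4  0.5  0.7] w 48.3
```

The floor is taking the weight: the force went from -6 to about 0 N. I'll release and retreat.

Call:
play_rows(motion=[[[0, 0, 0], [0, 0, 0]], [[0, 0, 0], [0, 0, 0]], [[0, 0, 0], [0, 0, 0]], [[0, 0, 0], [0, 0, 0]], [[0, 0, -0.05], [0, 0, 0]], [[0, 0, -0.15], [0, 0, 0]], [[0, 0, -0.27], [0, 0, 0]], [[0, 0, -0.39], [0, 0, 0]]], fingers=68)

```text
t: 24.4
eef_pos: [0.621, 0.0986, 0.1744]
tool_rot: [0.0, 0.764, 0.645, -0.0]
contact_force: [1.3, 0.5, 0.9]
gripper_width: 0.794
```

```bash
python3 - <<'E'
from h import *
st();cam('wrist','w19.png');plan([.42,.25,.28],-9.7)
E
```

```text
t 24.4 p [0.621  0.0986 0.1744] yawy -9.71 z [-0.    -0.001 -1.   ] F [1.3 0.5 0.9] w 67.8
shift [0.2875, -0.5686, -0.2476] turn [0.0017, -0.0007, -0.0002] | dist mm 273.4 deg 0.7
```

View pics/w19.png

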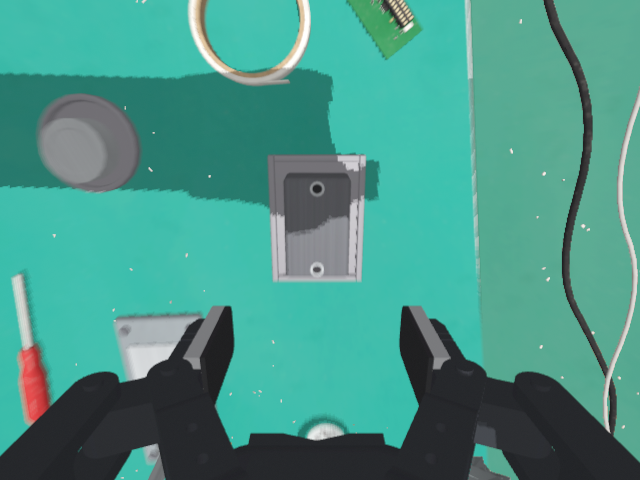

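The long block is in the oblong nest at (317,228). I'll move the arm clear for a final check.

Call:
play_rows(motion=[[[0, 0, -0.1], [0, 0, 0]], [[0, 0, -0.2], [0, 0, 0]], [[0.05, -0.1, -0.247], [0, 0, 0]], [[0.1, -0.2, -0.247], [0, 0, 0]], [[0.15, -0.3, -0.247], [0, 0, 0]], [[0.2, -0.4, -0.247], [0, 0, 0]], [[0.25, -0.5, -0.247], [0, 0, 0]], [[0.28, -0.56, -0.247], [0, 0, 0]]])

```text
t: 25.25
eef_pos: [0.4201, 0.2484, 0.2795]
tool_rot: [0.002, 0.764, 0.646, 0.005]
contact_force: [-0.2, -0.1, -0.5]
gripper_width: 0.794
```

Call:
play_rows(motion=[[[0.1, 0, 0], [0, 0, 0]], [[0.2, 0, 0], [0, 0, 0]], [[0.3, 0, 0], [0, 0, 0]], [[0.4, 0, 0], [0, 0, 0]], [[0.4, 0, 0], [0, 0, 0]], [[0.4, 0, 0], [0, 0, 0]]])

```text
t: 25.85
eef_pos: [0.4466, 0.4065, 0.2798]
tool_rot: [0.002, 0.763, 0.646, 0.005]
contact_force: [-0.2, -0.7, -0.3]
gripper_width: 0.794
```

```bash
python3 - <<'E'
from h import *
st();c=cam('top','t20.png');cv2.imwrite('pics/t20z.png',cv2.resize(c['pixels'][160:330,170:460,::-1],None,fx=2.7,fy=2.7,interpolation=cv2.INTER_CUBIC));W=pts(c)
for k,p,r,top in(('sq',(.4353,-.276),.012,29),('disc',(.454,.1885),.02,27),('long',(.6213,.0985),.022,37)):
    m=(np.hypot(W[...,0]-p[0],W[...,1]-p[1])<r);P=W[m];A=np.c_[P[:,:2],np.ones(len(P))];k2=np.linalg.lstsq(A,P[:,2],rcond=None)[0]
    print(k,len(P),np.median(P[:,2])*1000,'expect',top,'tilt',np.degrees(np.arctan(k2[:2])).round(1))
c=cam('scene','s20.png');W=pts(c)
m=(W[...,2]>.12)&(W[...,2]<.26)&(abs(W[...,0]-.443)<.04)&(W[...,1]<-.05)&(W[...,1]>-.18);P=W[m]
if len(P):
    y=np.array([np.cos(np.radians(83.5)),np.sin(np.radians(83.5))]);H=np.array([.4595,.0167])-.13*y
    g=np.c_[(P[:,:2]-H)@y,P[:,2]-.1];v=g[g[:,1]>.1].mean(0);print('bar deg',np.degrees(np.arctan2(v[1],v[0])),len(P))
E
```

```text
t 25.85 p [0.4466 0.4065 0.2798] yawy -9.52 z [ 0.01   0.002 -1.   ] F [-0.2 -0.7 -0.3] w 67.8
sq 98 27.465787644730067 expect 29 tilt [-1. -2.]
disc 268 25.14915064230605 expect 27 tilt [0.7 0.8]
long 305 35.915826344685485 expect 37 tilt [0.6 0.5]
bar deg 99.51619609884698 421
```

View pics/t20z.png

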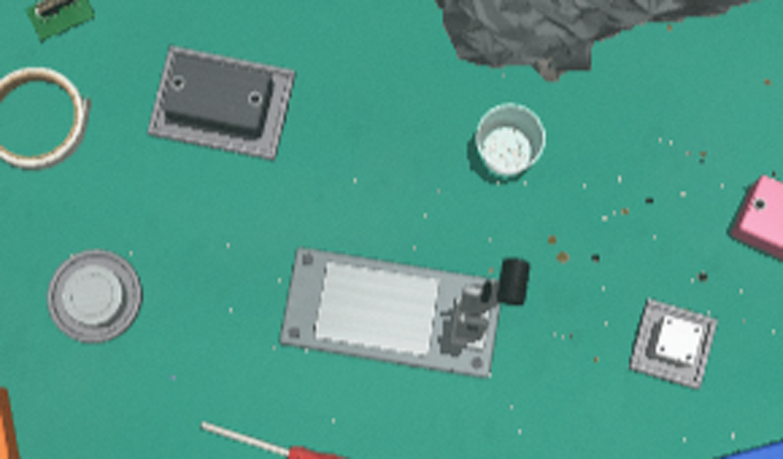

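View pics/s20.png

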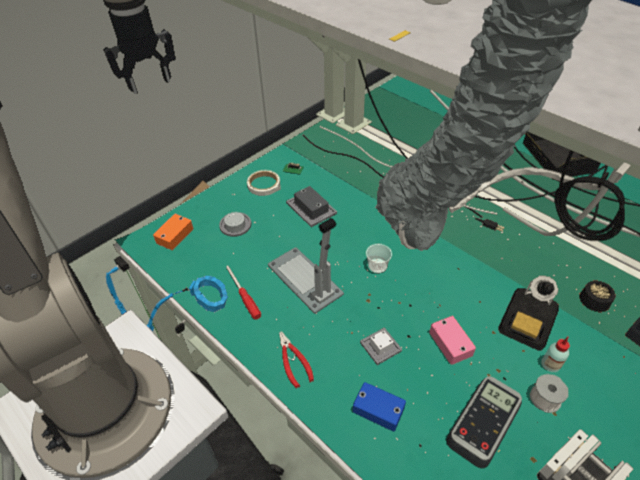

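All three pieces lie in their nests, the bar is past upright at about 100°, and the arm is clear.

```bash
python3 -c "
from station import bot
print(bot.hand_in())"
```

```text
the job is handed in; nothing more can be done
None
```

The job is done and handed in at about 26 s of the 115 s allowed. I swung the hold-down bar open, then laid the square block, the disc and the long block in their nests, in that order.

- **Bar:** it stands past upright at about 99.5° (1.74 rad) in the last scene view.
- **Pieces:** all three sit inside the rims of the right nests in the top and scene views. The depth readings put their tops 1 to 2 mm below nominal, which is within the camera's calibration. The disc and long block read as tilted less than 1° about each axis. The square block read 1–2°, but from only 98 noisy pixels, so I take it as flat.
- **Arm:** it is clear of everything. The highest wrist force in any reading was about 16 N, when the square block touched its nest floor.
- **Disagreements:**
  - The fingers showed 45 mm on the 48 mm disc and 48 mm on the 50 mm long block, but the depth pictures showed both held level and centred.
  - The views differed by up to about 6 mm on where the square nest and round nest were. I corrected both from close wrist views before lowering the pieces.

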